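Shake the sample tubes and unload the shaker

TASK

Mix the sample tubes in the hand shaker and put them away: squeeze the scissor clamp's two handle rings together until its ratchet holds them shut by itself, so that the jaw keeps the retaining bar down, then shake twice: slide the carriage all the way to the orange end and all the way back to the green end, two times. After that press the red thumb pad down across the ratchet so that the clamp springs open, lift the blue-handled bar out of its two brackets, lay every tube flat in the white tray, and lay the bar back in its brackets, the clamp left open and the carriage still at the green end. Leave the dropper bottle, the specimen pot and the eraser where they stand.

Things in the scene. Friction and masses are not known exactly. Their poses are not given: they have to be found in the camera images.
- shaker: Fixed base of the hand shaker: grey plate x -75..55, y -182..144 mm in its own frame, 12 mm thick, two steel rails along y. Origin on the table, under the bar's seat when the carriage is at the green end. Green end blocks at its +y end, orange at -y. Yaw varies up to 0.15 rad. The carriage on it is an aluminium plate, top at z 30, x -85..50, y -110..135 mm at the green end.
- carriage (a joint): Slide of the carriage along the base's -y axis: 0 m = at the stop of the green end (start), 0.060 = at the stop of the orange end. Friction 3 N, stays where it is left. It carries tubes, bar, brackets, post and clamp along with it.
- post (a point): Middle of the top of the black upright push post on the front of the carriage, 14 (x) x 20 (y) mm, standing 46 mm high from z 30 to z 76 mm; grip or push it to slide the carriage. Axes parallel to the base's.
- clamp (a joint): Angle of the scissor clamp's moving half about its upright pivot: 0.32 rad = sprung open (start), 0 = closed on the last ratchet tooth, -0.03 = hard stop. Teeth hold it at about 0.147 and at 0 (squeeze slightly past); else its spring opens it. Closing takes about 8 N at the rings. Closed, the jaw lies over the bar's +y end; open, it is clear.
- fixed_ring (a point): Centre of the handle ring of the clamp's fixed half, on the carriage, 72.5 mm above the table. Ring: steel, 32 (x) x 16 (y) x 12 (z) mm, polished; nothing below it but the table. Axes parallel to the base's.
- moving_ring (a point): Centre of the moving half's handle ring, same size and height, on the -y side of the fixed ring: 51 mm from it when open, 20 mm when closed, so the pair measures 67 mm over its outsides open, 36 mm closed. Squeeze the two together along the base's y; an even squeeze drags the carriage some 15 mm along, which does no harm.
- thumb_pad (a point): Middle of the top of the red thumb pad on the moving ring, 24 (x) x 12 (y) mm, 90 mm above the table at rest, 12 mm above the rings' tops. Springs straight down by up to 11 mm (about 9 N); with the clamp ratcheted, 6 mm (about 5 N) frees the teeth and the clamp swings open under the finger, the pad moving 31 mm towards the base's -y.
- seat (a point): On the carriage: where the middle of the underside of the bar lies when seated, 60 mm above the table; axes parallel to the base's. Two open-topped blue brackets stand 94 mm to either side along y, each 8 mm thick, slot 16.6 mm wide in x, its sides flaring outward above 70 mm, up to about 79 mm.
- bar: Steel retaining bar 12 x 226 x 8 mm along its y, with a blue grip block 12 (x) x 44 (y) mm on its middle that rises to 30 mm above the underside; small collars 18 mm wide at y = +-84.5 mm lie just inside the brackets (2.5 mm play). Origin: middle of the underside. 0.09 kg. Starts seated in the brackets with its axes along the base's.
- tube1: Sample tube, lavender cap: 84 mm long along its x, body 13 mm diameter, cap 16 mm at x 28..42 mm; origin on the axis at mid-length; 0.02 kg. Lies along the base's x in one of four notches at y -57, -19, 19, 57 mm from the seat, axis 52 mm above the table. White combs at x +-23 mm (5 mm thick) reach up to the axis; between them it is free to grip once the bar is out. May be absent.
- tube2: Another such tube (may be absent).
- tube3: Another such tube (may be absent).
- tube4: Another such tube (may be absent).
- tray: Loose white tray 172 (x) x 116 (y) x 16 mm, walls and floor 5 mm; origin under its centre; 0.45 kg. Four lanes for lying tubes run along its y at x -60, -20, 20, 60 mm, marked by 4 mm high ribs 9 mm to either side, which leave the middle 48 mm of each lane clear for fingers. A tube lying in it has its axis about 12 mm above the table.
- specimen_pot: Specimen pot with red lid, 49 mm wide, 58 mm high; origin under it. Leave alone.
- dropper_bottle: White dropper bottle, 36 mm wide, 106 mm high; origin under it. Leave alone.
- eraser: White and blue eraser 20 x 45 x 12 mm; origin under it. Leave alone.

How it is judged:
By the outcome, as a careful person would: the job done as asked, in the order asked, and still so for the second after the job is handed in, with the robot touching nothing.
Of tube1, tube2, tube3, tube4 only 2 to 4 are there at a start; the rules pass over those that are not, and their reading is None.
At some moment in a run one of tray may be knocked a few centimetres aside while the robot is not near it.
Once in a run the grip may slacken for a moment while it holds something.
It also fails if it takes over 208 s, if anything falls off the work surface, if the arm or the gripper's body presses on something with over 40 N, if the wrist force passes 120 N, or if a joint passes its speed limit or range.

ROBOT

A 6-joint arm with a two-finger parallel gripper is mounted at the origin on a cart in front of the work surface, level with it; the furniture and walls round the work are solid. World frame = base frame: x ahead of the robot, y to its left, z up, the work surface at z = 0. Lengths are in m, angles in degrees, forces in N, time in s.
With the tool pointing down it reaches from about 0.275 to 0.725 m from the base axis. Payload 15.9 kg.
Tool frame: the origin (TCP) lies on the centre line of the jaws, within the pads' length; the fingertips stand 14 mm ahead of it and the grasp point (between the pads) lies 5 mm behind it; z points along the fingers, y is the line along which they close (so a half turn about z gives the same grasp; the last joint's range is limited). The gripper opens to 85 mm and grips with 20 to 120 N. Pads are 22 mm wide; open, the fingers measure 114 mm over their backs; the gripper's body (76 mm by 85 mm) begins 54 mm behind the grasp point. The pads swing forward as they close: fully open they stand 13 mm farther back than shut.
Start: joints at [-64.114, 12.198, -1.971, 75.831, 0, 90], TCP at [0.218, -0.45, 0.245] pointing down, gripper open.
Joint ranges: [-170.91, 170.91], [-42.67, 98.43], [-65.05, 77.54], [-120.47, 116.71], [-90, 82.35], [-180, 180]. Speed limits (degrees/s): [108.29, 108.29, 136.94, 147.25, 180, 180].

INTERFACE

Orientations are given as a 3x3 rotation matrix whose columns are the frame's x, y, z axes.
In Python, from plant import r, vision, ticket, models gives the robot as it stands. The module is installed in compiled form; this text tells all that it offers.
- The arm moves only by the shell command python3 -m jog 'ROWS' [FORCE]. ROWS is JSON, a list of rows, each an object of numbers: "x", "y", "z": the shift along the tool's x, y, z in m; "ax", "ay", "az": the turn, a rotation vector about the tool's x, y, z in rad; "jaw": the finger opening in m, from 0 to 0.0854. In form: [{"x": .., "y": .., "z": .., "ax": .., "ay": .., "az": .., "jaw": ..}, ...]. A call has 1 to 20 rows; each row shifts and turns the commanded pose from where the row before left it, along the tool's axes as they then stand; what a row does not reach is not made up. A row lasts 1/8 s, in which the tool goes at most 62.5 mm and 10.7 degrees, less where a joint would pass 70% of its speed; a pose out of reach is approached as far as the arm can. A call is refused whole if a number of a shift passes 0.0625 or a number of a turn 0.188, either way. A call with a gripper value outside its range is refused whole. The fingers move at their own pace and stop on an object; FORCE is the grip in N (left out, the last holds). Time passes only in rows, so rows that do not move let the fingers close. It gives the time, the measured TCP pose, the force, the opening and the grip force at its end, in the units of the state.
- r.observe(): the state, without advancing time (a new reading comes with each control period).
- vision.camera(name): name is "scene" or "top" or "wrist"; returns a dict with "pixels" (480x640x3 uint8, red, green, blue), "range_z" (480x640 float32, m along the optical axis (not along the pixel's ray), 0 where there is no reading), "fx", "fy", "cx", "cy" (pixels), "rvec" (rotation vector, rad) and "tvec" (3), from world to camera coordinates, as OpenCV has them. Camera axes: x right, y down, z forward; pixel columns grow to the right and rows downward; lengths in m; the calibration is good to about 2 mm. A picture is of the moment at which its call begins.
- ticket.finish_job(): hands the job in; it is judged then, once.
Trained networks look in the newest picture that a camera, given by its name, has taken for a name from the list of things; names that differ only in an ending like _2 or _b are one class to them, and where a whole thing is asked for, a point or a joint stands for the part that bears it (a point fixed in the world has none). Each returns a list of dicts, best first, with "conf" (0 to 1); they miss things now and then, are a little off and sometimes report something else, mostly with a low value. They report only what shows in the picture. A call takes as long as a camera call.
- models.look_for(camera, name): "box" ([left, top, right, bottom] in pixels, round what is visible of it).
The state is a dict: "t": time; "joint_positions": joint angles; "qvel": joint speeds; "joint_torque": joint torques, N m; "eef_pos": TCP position; "ee_rot": TCP orientation; "ft_force": force on the tool from outside, world axes, zero at the start; "torque": the same for the moment, N m; "opening": opening from 0.0 (shut) to 1.0 (fully open); "finger_force": force on a finger pad.
Only numpy, scipy, OpenCV 4.12 (cv2) and the standard library are available. Lean on these libraries where they do the work, as an engineer would, in place of code of your own. Each camera call takes 0.05 s, during which the arm holds its last target. There are 200 camera calls.

## Working session

There is one attempt and no reset: what is moved stays moved. The work goes in short steps, Python scripts to look and compute and a shell command to move; the robot and the scene stay as the last step left them, time stands still between calls to the robot, and variables do not carry over. Pictures are saved under pics/ and viewed, at most 14 in all, crops included, and the job is handed in when it is done.

```bash
mkdir -p pics
cat > h.py <<'E'
import numpy as np, cv2
from plant import r, vision, ticket, models
def cam(n, f=None):
    c=vision.camera(n)
    if f: cv2.imwrite('pics/'+f,c["pixels"][:,:,::-1])
    c["R"]=cv2.Rodrigues(np.array(c["rvec"],float))[0]; c["t"]=np.array(c["tvec"],float).ravel()
    return c
def ray(c,u,v):
    d=c["R"].T@np.array([(u-c["cx"])/c["fx"],(v-c["cy"])/c["fy"],1.]); return -c["R"].T@c["t"], d
def atz(c,u,v,z):
    o,d=ray(c,u,v); return o+d*(z-o[2])/d[2]
def dep(c,u,v):
    o,d=ray(c,u,v); u,v=int(round(u)),int(round(v)); p=c["range_z"][v-1:v+2,u-1:u+2]; p=p[p>0]
    return o+d*np.median(p) if len(p) else None
def cloud(c):
    v,u=np.mgrid[0:480,0:640]; z=c["range_z"]
    P=np.stack([(u-c["cx"])/c["fx"]*z,(v-c["cy"])/c["fy"]*z,z],-1)
    W=(P-c["t"])@c["R"]; W[z<=0]=np.nan; return W
def proj(c,p):
    q=c["R"]@np.array(p)+c["t"]; return c["fx"]*q[0]/q[2]+c["cx"], c["fy"]*q[1]/q[2]+c["cy"]
np.set_printoptions(precision=4,suppress=True)
E
cat > a.py <<'E'
from h import *
for n in ("scene","top"):
    c=cam(n,n+"0.png")
    print(n,-c["R"].T@c["t"])
    for k in "shaker carriage post clamp fixed_ring moving_ring thumb_pad seat bar tube1 tray specimen_pot dropper_bottle eraser".split():
        for d in models.look_for(n,k)[:5 if k=="tube1" else 1]:
            b=d["box"]; u,v=(b[0]+b[2])/2,(b[1]+b[3])/2
            print(k,round(d["conf"],2),np.round(b),dep(c,u,v))
E
python3 a.py
```

```text
scene [-0.017   0.5766  0.6914]
shaker 0.83 [204. 247. 384. 374.] [0.5232 0.1308 0.0313]
carriage 0.71 [206. 246. 361. 375.] [0.5362 0.1424 0.0307]
post 0.92 [208. 248. 362. 376.] [0.531  0.1431 0.0308]
clamp 0.92 [219. 305. 317. 350.] [0.5213 0.1877 0.0308]
fixed_ring 0.57 [204. 249. 361. 378.] [0.5321 0.1479 0.0301]
moving_ring 0.83 [261. 324. 315. 349.] [0.4402 0.2107 0.0886]
thumb_pad 0.63 [260. 328. 316. 352.] [0.4391 0.2116 0.0818]
seat 0.98 [205. 247. 364. 375.] [0.5337 0.1422 0.0311]
bar 0.94 [230. 253. 335. 309.] [0.5573 0.1259 0.0731]
tube1 0.72 [239. 286. 275. 317.] [0.5582 0.1799 0.0583]
tube1 0.65 [290. 279. 311. 295.] [0.5378 0.1019 0.059 ]
tray 0.92 [390. 221. 491. 288.] [ 0.4716 -0.2122  0.0056]
specimen_pot 0.85 [167. 255. 198. 282.] [0.7131 0.2258 0.06  ]
dropper_bottle 0.7 [218. 223. 239. 274.] [0.7069 0.1317 0.0611]
eraser 0.71 [269. 245. 293. 261.] [0.6817 0.0286 0.0116]
top [ 0.4224 -0.0095  0.9078]
shaker 0.8 [193. 212. 363. 326.] [0.508  0.1    0.0301]
carriage 0.97 [192. 217. 327. 327.] [0.5018 0.1363 0.0308]
post 0.73 [194. 219. 320. 327.] [0.5006 0.1425 0.0297]
clamp 0.92 [199. 233. 228. 322.] [0.4879 0.2173 0.0718]
fixed_ring 0.83 [195. 217. 324. 326.] [0.5023 0.1362 0.0309]
moving_ring 0.82 [209. 275. 229. 326.] [0.4451 0.2034 0.0767]
thumb_pad 0.54 [209. 236. 323. 246.] [0.5569 0.1185 0.0738]
bar 0.73 [212. 236. 325. 245.] [0.5576 0.1137 0.0718]
tube1 0.74 [237. 219. 244. 259.] [0.5622 0.1681 0.0681]
tube1 0.51 [193. 215. 361. 330.] [0.5006 0.1013 0.0309]
tube1 0.48 [275. 219. 285. 262.] [0.5593 0.0922 0.0672]
tray 0.94 [409. 239. 468. 328.] [ 0.4796 -0.222   0.0052]
specimen_pot 0.68 [209. 148. 233. 179.] [0.7178 0.2138 0.0594]
dropper_bottle 0.9 [253. 156. 277. 182.] [0.7069 0.1252 0.0576]
eraser 0.54 [306. 181. 323. 192.] [0.682  0.0284 0.0125]
```

```bash
python3 -c "
import cv2
a=cv2.imread('pics/top0.png')[140:350,180:490];cv2.imwrite('pics/t1.png',cv2.resize(a,(800,542),interpolation=cv2.INTER_CUBIC))
a=cv2.imread('pics/scene0.png')[210:390,160:400];cv2.imwrite('pics/s1.png',cv2.resize(a,(800,600),interpolation=cv2.INTER_CUBIC))"
```

```text
(no output)
```

View pics/t1.png

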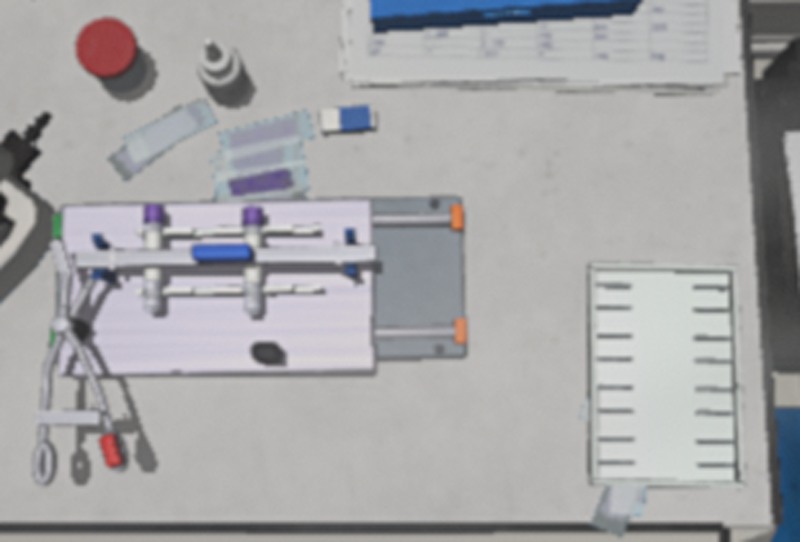

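View pics/s1.png

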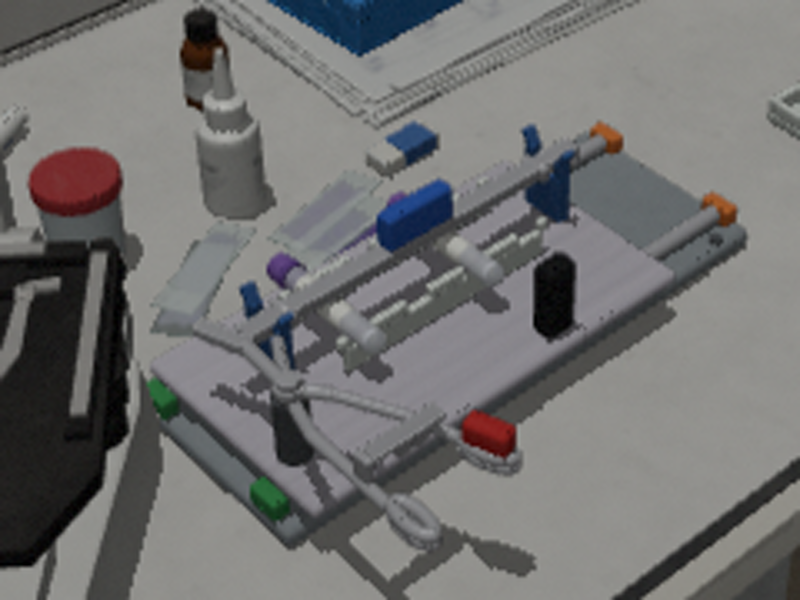

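The top view shows two lavender-capped tubes (crop 153,250 and 253,250), the bar with its blue grip at (222,253), the post at (268,352), the fixed ring at (44,462), the red pad at (111,450) and the tray at right, its lanes running along y. The scene view agrees. Next I'll measure precisely by colour and depth.

```bash
cat > m.py <<'E'
from h import *
for n in ("top","scene"):
    c=cam(n); W=cloud(c); hsv=cv2.cvtColor(c["pixels"],cv2.COLOR_RGB2HSV); H,S,V=[hsv[...,i].astype(int) for i in range(3)]
    X,Y,Z=W[...,0],W[...,1],W[...,2]
    roi=(X>.36)&(X<.65)&(Y>-.02)&(Y<.27)
    def rep(nm,m):
        if m.sum()<4: print(n,nm,m.sum());return
        p=W[m]; v,u=np.nonzero(m); print(n,nm,m.sum(),"px",u.mean().round(1),v.mean().round(1),"med",np.nanmedian(p,0),"lo",np.nanpercentile(p,4,0),"hi",np.nanpercentile(p,96,0))
    rep("red",roi&((H<8)|(H>172))&(S>130)&(Z>.06))
    rep("redtop",roi&((H<8)|(H>172))&(S>130)&(Z>.085))
    rep("bluetop",roi&(H>100)&(H<130)&(S>120)&(Z>.084))
    rep("blue brackets",roi&(H>95)&(H<130)&(S>90)&(Z<.084)&(Z>.072))
    rep("post",roi&(V<60)&(Z>.068)&(X<.5)&(Y<.17))
    rep("posttop",roi&(V<60)&(Z>.073)&(X<.5)&(Y<.17))
    m=roi&(S<60)&(Z>.063)&(Z<.075)&(X>.5)&(Y<.2); rep("barsteel",m)
    if m.sum()>20: k=np.polyfit(Y[m],X[m],1); print("yaw",-k[0])
    m=roi&(H>125)&(H<160)&(S>60)&(Z>.045); rep("caps",m)
    for y0 in np.arange(.0,.24,.02): 
        mm=m&(Y>y0)&(Y<=y0+.02)
        if mm.sum()>8: rep("cap%.2f"%y0,mm)
    rep("fixring",roi&(X<.46)&(Y>.205)&(Z>.06))
    rep("greens",roi&(H>40)&(H<85)&(S>90)); rep("oranges",roi&(H>8)&(H<20)&(S>130)&(V>120))
    m=(X>.35)&(X<.62)&(Y<-.12)&(Y>-.34)&(Z>.010)&(Z<.03); rep("traywall",m)
    print("tray rect",cv2.minAreaRect((W[m][:,:2]*1000).astype(np.float32)))
    m=(Y>.2)&(X>.3)&(X<.75)&(Z>.03); rep("left stuff",m&(Y>.25))
    if n=="top":
        G=np.full((9,9),0.)
        for i in range(9):
            for j in range(9):
                q=Z[(abs(X-(.36+.03*i))<.015)&(abs(Y-(.2+.03*j))<.015)]; G[i,j]=np.nanmax(q) if len(q) else -1
        print(G.round(2))
E
python3 m.py
```

```text
top red 57 px 222.4 313.9 med [0.42   0.1931 0.0899] lo [0.411  0.1876 0.0866] hi [0.429  0.198  0.0925]
top redtop 57 px 222.4 313.9 med [0.42   0.1931 0.0899] lo [0.411  0.1876 0.0866] hi [0.429  0.198  0.0925]
top bluetop 123 px 265.5 237.4 med [0.5618 0.1173 0.0895] lo [0.5571 0.0988 0.0847] hi [0.5662 0.1349 0.0924]
top blue brackets 46 px 271.8 239.1 med [0.5576 0.0965 0.078 ] lo [0.5456 0.0204 0.0729] hi [0.5788 0.2123 0.0819]
top post 0
top posttop 0
top barsteel 526 px 278.1 238.4 med [0.5631 0.0785 0.0678] lo [0.5565 0.013  0.0647] hi [0.5696 0.1927 0.0705]
yaw 0.019929301011558275
top caps 96 px 258.6 222.8 med [0.5958 0.1057 0.0589] lo [0.5892 0.0933 0.0554] hi [0.603  0.1797 0.0624]
top cap0.08 31 px 278.8 223.3 med [0.5942 0.0959 0.0579] lo [0.5893 0.0919 0.0552] hi [0.6014 0.0994 0.0618]
top cap0.10 18 px 275.1 223.4 med [0.5941 0.1031 0.0598] lo [0.589  0.1011 0.0566] hi [0.5997 0.1056 0.0611]
top cap0.16 44 px 239.2 222.2 med [0.5976 0.1739 0.0589] lo [0.5915 0.169  0.0554] hi [0.6036 0.1794 0.0625]
top fixring 320 px 200.4 308.5 med [0.4382 0.2411 0.0786] lo [0.4   
[... 2161 characters left out ...]
scene cap0.18 24 px 242.4 291.4 med [0.5977 0.1817 0.0574] lo [0.5903 0.1802 0.0522] hi [0.6029 0.1836 0.0608]
scene fixring 526 px 278.7 353.5 med [0.4381 0.2437 0.0796] lo [0.3972 0.2101 0.072 ] hi [0.4532 0.2511 0.0905]
scene greens 168 px 230.1 346.3 med [0.5101 0.2576 0.0226] lo [0.4952 0.2518 0.0146] hi [0.5987 0.2611 0.0263]
scene oranges 0
scene traywall 1033 px 442.9 250.7 med [ 0.4665 -0.216   0.0145] lo [ 0.3914 -0.2751  0.0102] hi [ 0.5607 -0.1593  0.0186]
tray rect ((476.748779296875, -218.1358642578125), (120.97681427001953, 175.05062866210938), 88.9194107055664)
scene left stuff 47631 px 105.5 308.2 med [0.4933 0.438  0.1872] lo [0.3601 0.3187 0.041 ] hi [0.6091 0.5146 0.4586]
```

```bash
cat >> h.py <<'E'
def go(p,phi=None):
    """print tool-frame shift to world p; phi: wanted world angle (rad) of the tool's y line, given first as az turn"""
    s=r.observe(); R=np.array(s["ee_rot"]); d=np.array(p)-s["eef_pos"]
    if phi is not None:
        cur=np.arctan2(R[1,1],R[0,1]); e=(phi-cur+np.pi/2)%np.pi-np.pi/2   # world angle; tool z down -> az=-e
        print("az",-e); R=cv2.Rodrigues(np.array([0,0,e]))[0]@R
    print("pos",np.array(s["eef_pos"]),"tool shift",R.T@d,"z err deg",np.degrees(np.arccos(-R[2,2])),"F",np.array(s["ft_force"]),"t",s["t"])
E
python3 -c "
from h import *
print(np.array(r.observe()['ee_rot'])); go([.415,.22,.245],np.pi/2+.019)"
```

```text
[[ 0.8997  0.4366  0.    ]
 [ 0.4366 -0.8997 -0.    ]
 [ 0.      0.     -1.    ]]
az 0.4327883866855835
pos [ 0.2183 -0.4498  0.2453] tool shift [ 0.2094 -0.6659  0.0003] z err deg 0.002056809468317818 F [-0.3394 -0.664   0.4286] t 1.6
```

```bash
python3 -m jog '[{"az":0.1082,"jaw":0.085},{"az":0.1082},{"az":0.1082},{"az":0.1082},{"x":0.0131,"y":-0.0416},{"x":0.0131,"y":-0.0416},{"x":0.0131,"y":-0.0416},{"x":0.0131,"y":-0.0416},{"x":0.0131,"y":-0.0416},{"x":0.0131,"y":-0.0416},{"x":0.0131,"y":-0.0416},{"x":0.0131,"y":-0.0416},{"x":0.0131,"y":-0.0416},{"x":0.0131,"y":-0.0416},{"x":0.0131,"y":-0.0416},{"x":0.0131,"y":-0.0416},{"x":0.0131,"y":-0.0416},{"x":0.0131,"y":-0.0416},{"x":0.0131,"y":-0.0416},{"x":0.0131,"y":-0.0416}]' 40
python3 - <<'E'
from h import *
go([.415,.22,.15],np.pi/2+.019)
c=cam("wrist","w1.png"); W=cloud(c); hsv=cv2.cvtColor(c["pixels"],cv2.COLOR_RGB2HSV).astype(int)
X,Y,Z=W[...,0],W[...,1],W[...,2]
m=((hsv[...,0]<8)|(hsv[...,0]>172))&(hsv[...,1]>130)&(Z>.083)&(X<.46)
for nm,m in (("pad",m),("fix",(Y>.222)&(X<.433)&(X>.37)&(Y<.27)&(Z>.06)&(Z<.095)),("mov",(Y<.215)&(Y>.17)&(X<.433)&(X>.37)&(Z>.06)&(Z<.095))):
    print(nm,m.sum(),np.nanmedian(W[m],0),np.nanpercentile(W[m],3,0),np.nanpercentile(W[m],97,0))
E
```

```text
az 0.4327883866855835
pos [ 0.2183 -0.4498  0.2453] tool shift [ 0.2094 -0.666   0.0953] z err deg 0.002056809468317818 F [-0.3394 -0.664   0.4286] t 1.6
pad 0 [nan nan nan] [nan nan nan] [nan nan nan]
fix 0 [nan nan nan] [nan nan nan] [nan nan nan]
mov 0 [nan nan nan] [nan nan nan] [nan nan nan]schema error: expected keys x, y, z, ax, ay, az, jaw
  return np.nanmean(a, axis, out=out, keepdims=keepdims)
  return np.nanmean(a, axis, out=out, keepdims=keepdims)
```

View pics/w1.png

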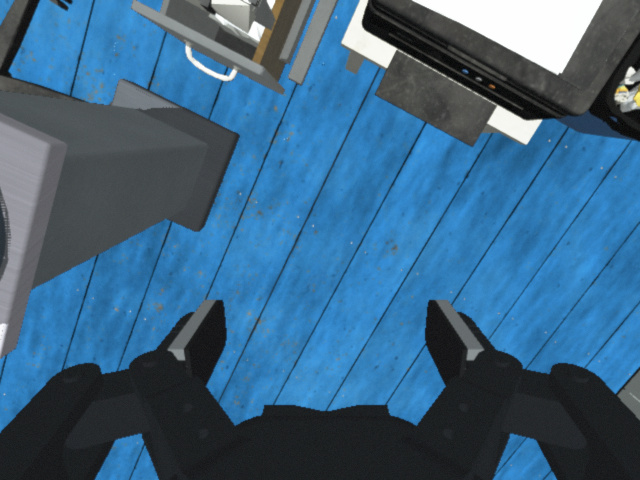

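The move was refused because every row needs all seven keys, so the wrist view only shows the floor beside the cart. I'll retype the rows in full.

```bash
cat > w.py <<'E'
from h import *
import warnings; warnings.filterwarnings("ignore")
go([.415,.22,.15],np.pi/2+.019)
c=cam("wrist","w2.png"); W=cloud(c); hsv=cv2.cvtColor(c["pixels"],cv2.COLOR_RGB2HSV).astype(int)
X,Y,Z=W[...,0],W[...,1],W[...,2]
m=((hsv[...,0]<8)|(hsv[...,0]>172))&(hsv[...,1]>130)&(Z>.083)&(X<.46)
for nm,m in (("pad",m),("fix",(Y>.222)&(X<.433)&(X>.37)&(Y<.27)&(Z>.06)&(Z<.095)),("mov",(Y<.215)&(Y>.17)&(X<.433)&(X>.37)&(Z>.06)&(Z<.095))):
    print(nm,m.sum(),np.nanmedian(W[m],0),np.nanpercentile(W[m],3,0),np.nanpercentile(W[m],97,0))
E
python3 -m jog '[{"x":0,"y":0,"z":0,"ax":0,"ay":0,"az":0.1082,"jaw":0.085},{"x":0,"y":0,"z":0,"ax":0,"ay":0,"az":0.1082,"jaw":0.085},{"x":0,"y":0,"z":0,"ax":0,"ay":0,"az":0.1082,"jaw":0.085},{"x":0,"y":0,"z":0,"ax":0,"ay":0,"az":0.1082,"jaw":0.085},{"x":0.0131,"y":-0.0416,"z":0,"ax":0,"ay":0,"az":0,"jaw":0.085},{"x":0.0131,"y":-0.0416,"z":0,"ax":0,"ay":0,"az":0,"jaw":0.085},{"x":0.0131,"y":-0.0416,"z":0,"ax":0,"ay":0,"az":0,"jaw":0.085},{"x":0.0131,"y":-0.0416,"z":0,"ax":0,"ay":0,"az":0,"jaw":0.085},{"x":0.0131,"y":-0.0416,"z":0,"ax":0,"ay":0,"az":0,"jaw":0.085},{"x":0.0131,"y":-0.0416,"z":0,"ax":0,"ay":0,"az":0,"jaw":0.085},{"x":0.0131,"y":-0.0416,"z":0,"ax":0,"ay":0,"az":0,"jaw":0.085},{"x":0.0131,"y":-0.0416,"z":0,"ax":0,"ay":0,"az":0,"jaw":0.085},{"x":0.0131,"y":-0.0416,"z":0,"ax":0,"ay":0,"az":0,"jaw":0.085},{"x":0.0131,"y":-0.0416,"z":0,"ax":0,"ay":0,"az":0,"jaw":0.085},{"x":0.0131,"y":-0.0416,"z":0,"ax":0,"ay":0,"az":0,"jaw":0.085},{"x":0.0131,"y":-0.0416,"z":0,"ax":0,"ay":0,"az":0,"jaw":0.085},{"x":0.0131,"y":-0.0416,"z":0,"ax":0,"ay":0,"az":0,"jaw":0.085},{"x":0.0131,"y":-0.0416,"z":0,"ax":0,"ay":0,"az":0,"jaw":0.085},{"x":0.0131,"y":-0.0416,"z":0,"ax":0,"ay":0,"az":0,"jaw":0.085},{"x":0.0131,"y":-0.0416,"z":0,"ax":0,"ay":0,"az":0,"jaw":0.085}]' 40; python3 w.py
```

```text
t: 4.15
eef_pos: [0.4166, 0.0981, 0.2545]
ee_rot: [[0.988, 0.156, -0.018], [0.157, -0.982, 0.104], [-0.001, -0.105, -0.994]]
ft_force: [0.3, -0.2, -0.7]
opening: 0.997
finger_force: 0.0
az 0.13894346278298375
pos [0.4166 0.0981 0.2545] tool shift [ 0.0009 -0.1102  0.1167] z err deg 6.0310778311312205 F [ 0.3468 -0.1826 -0.6521] t 4.15
pad 354 [0.4206 0.1905 0.0893] [0.4097 0.1839 0.0841] [0.4302 0.1979 0.0914]
fix 589 [0.4127 0.2416 0.0765] [0.3969 0.2353 0.0694] [0.4309 0.2484 0.0786]
mov 602 [0.4209 0.1892 0.0878] [0.4076 0.1833 0.07  ] [0.4318 0.1979 0.0907]
```

```bash
cat >> h.py <<'E'
def go(p,phi=np.pi/2+.019):
    s=r.observe(); R=np.array(s["ee_rot"]); d=np.array(p)-s["eef_pos"]
    cur=np.arctan2(R[1,1],R[0,1]); a=cur+((phi-cur+np.pi/2)%np.pi-np.pi/2)
    y=np.array([np.cos(a),np.sin(a),0]); z=np.array([0,0,-1.]); T=np.stack([np.cross(y,z),y,z],1)
    print("pos",np.array(s["eef_pos"]),"rot first",cv2.Rodrigues(R.T@T)[0].ravel(),"then shift",T.T@d,"F",np.array(s["ft_force"]).round(1),"open",round(s["opening"]*85.4,1),"ff",s["finger_force"],"t",s["t"])
E
python3 -m jog '[{"x":0,"y":0,"z":0,"ax":0,"ay":0,"az":0,"jaw":0.085},{"x":0,"y":0,"z":0,"ax":0,"ay":0,"az":0,"jaw":0.085}]'; python3 -c "
from h import *
go([.416,.2175,.15])"
```

```text
t: 4.45
eef_pos: [0.4155, 0.097, 0.2543]
ee_rot: [[0.988, 0.155, -0.018], [0.156, -0.982, 0.102], [-0.002, -0.103, -0.995]]
ft_force: [0.4, -0.3, -0.9]
opening: 0.997
finger_force: 0.0
pos [0.4155 0.097  0.2543] rot first [-0.1034  0.0088  0.1377] then shift [ 0.0028 -0.1205  0.1043] F [ 0.4 -0.3 -0.9] open 85.2 ff 0.0 t 4.45
```

```bash
python3 -m jog '[{"x":0,"y":0,"z":0,"ax":-0.0517,"ay":0.0044,"az":0.0688,"jaw":0.085},{"x":0,"y":0,"z":0,"ax":-0.0517,"ay":0.0044,"az":0.0688,"jaw":0.085},{"x":0.0005,"y":-0.02,"z":0,"ax":0,"ay":0,"az":0,"jaw":0.085},{"x":0.0005,"y":-0.02,"z":0.0,"ax":0,"ay":0,"az":0,"jaw":0.085},{"x":0.0005,"y":-0.02,"z":0.0,"ax":0,"ay":0,"az":0,"jaw":0.085},{"x":0.0005,"y":-0.02,"z":0.0,"ax":0,"ay":0,"az":0,"jaw":0.085},{"x":0.0005,"y":-0.02,"z":0.02,"ax":0,"ay":0,"az":0,"jaw":0.085},{"x":0.0005,"y":-0.0205,"z":0.02,"ax":0,"ay":0,"az":0,"jaw":0.085},{"x":0,"y":0,"z":0.02,"ax":0,"ay":0,"az":0,"jaw":0.085},{"x":0,"y":0,"z":0.02,"ax":0,"ay":0,"az":0,"jaw":0.085},{"x":0,"y":0,"z":0.02,"ax":0,"ay":0,"az":0,"jaw":0.085},{"x":0,"y":0,"z":0,"ax":0,"ay":0,"az":0,"jaw":0.085},{"x":0,"y":0,"z":0,"ax":0,"ay":0,"az":0,"jaw":0.085}]'; sed -i 's/^go.*/go([.416,.2175,.066])/;s/w2.png/w3.png/' w.py; python3 w.py
```

```text
t: 6.08
eef_pos: [0.4182, 0.1026, 0.1636]
ee_rot: [[0.986, 0.167, -0.019], [0.168, -0.98, 0.102], [-0.001, -0.104, -0.995]]
ft_force: [0.3, -0.1, 0.5]
opening: 0.994
finger_force: 0.0
pos [0.4182 0.1026 0.1636] rot first [-0.1037  0.0092  0.1496] then shift [ 0.     -0.1149  0.0976] F [ 0.3 -0.1  0.5] open 84.9 ff 0.0 t 6.075
pad 710 [0.4206 0.1904 0.0893] [0.41   0.1838 0.0838] [0.4306 0.1978 0.0909]
fix 1144 [0.4132 0.241  0.0763] [0.3974 0.2353 0.0691] [0.431  0.2481 0.0783]
mov 1254 [0.4213 0.1889 0.0866] [0.4082 0.1833 0.0699] [0.4319 0.198  0.0905]
```

View pics/w3.png

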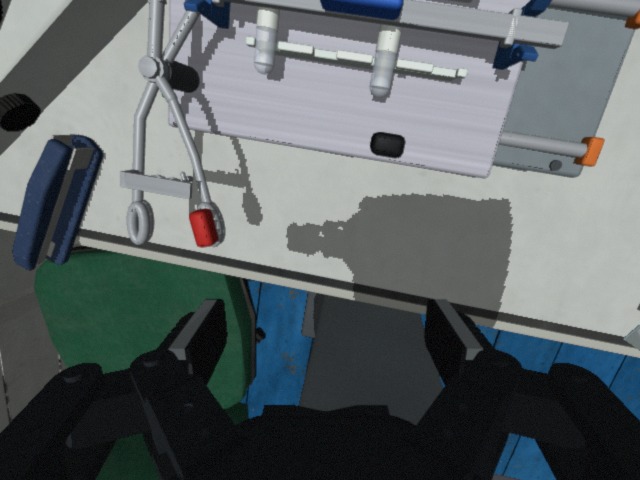

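The wrist view shows the rings at (138,222) and (203,228), and a navy stapler-like object left of them. The tool didn't reach the commanded yaw or y, so joint 6 is probably at its limit. I'll turn the tool half a turn the other way.

```bash
python3 -c "
from h import *
print(r.observe()['joint_positions'])"; python3 -m jog '[{"x":0,"y":0,"z":0,"ax":0,"ay":0,"az":-0.187,"jaw":0.085},{"x":0,"y":0,"z":0,"ax":0,"ay":0,"az":-0.187,"jaw":0.085},{"x":0,"y":0,"z":0,"ax":-0.1,"ay":0.02,"az":0,"jaw":0.085},{"x":0,"y":0,"z":0,"ax":0,"ay":0,"az":-0.187,"jaw":0.085},{"x":0,"y":0,"z":0,"ax":0,"ay":0,"az":-0.187,"jaw":0.085},{"x":0,"y":0,"z":0,"ax":0,"ay":0,"az":-0.187,"jaw":0.085},{"x":0,"y":0,"z":0,"ax":0,"ay":0,"az":-0.187,"jaw":0.085},{"x":0,"y":0,"z":0,"ax":0,"ay":0,"az":-0.187,"jaw":0.085},{"x":0,"y":0,"z":0,"ax":0,"ay":0,"az":-0.187,"jaw":0.085},{"x":0,"y":0,"z":0,"ax":0,"ay":0,"az":-0.187,"jaw":0.085},{"x":0,"y":0,"z":0,"ax":0,"ay":0,"az":-0.187,"jaw":0.085},{"x":0,"y":0,"z":0,"ax":0,"ay":0,"az":-0.187,"jaw":0.085},{"x":0,"y":0,"z":0,"ax":0,"ay":0,"az":-0.187,"jaw":0.085},{"x":0,"y":0,"z":0,"ax":0,"ay":0,"az":-0.187,"jaw":0.085},{"x":0,"y":0,"z":0,"ax":0,"ay":0,"az":-0.187,"jaw":0.085},{"x":0,"y":0,"z":0,"ax":0,"ay":0,"az":-0.187,"jaw":0.085},{"x":0,"y":0,"z":0,"ax":0,"ay":0,"az":-0.187,"jaw":0.085},{"x":0,"y":0,"z":0,"ax":0,"ay":0,"az":0,"jaw":0.085}]'; python3 -c "
from h import *
print(r.observe()['joint_positions']);go([.416,.217,.13])"
```

```text
[  9.6066   6.0243 -21.5865  62.4507   5.953  179.9448]
t: 8.38
eef_pos: [0.4183, 0.1024, 0.1636]
ee_rot: [[-0.999, -0.015, 0.05], [-0.014, 1.0, 0.027], [-0.051, 0.026, -0.998]]
ft_force: [0.1, 0.1, 0.1]
opening: 0.996
finger_force: 0.0
[ 13.1661   3.2603 -24.525   59.0589   0.842   12.3391]
pos [0.4183 0.1024 0.1636] rot first [ 0.026   0.0507 -0.0042] then shift [0.0001 0.1146 0.0336] F [0.1 0.1 0.1] open 85.1 ff 0.0 t 8.375
```

```bash
python3 -m jog '[{"x":0,"y":0,"z":0,"ax":0.026,"ay":0.0507,"az":-0.004,"jaw":0.085},{"x":0,"y":0.019,"z":0,"ax":0,"ay":0,"az":0,"jaw":0.085},{"x":0,"y":0.019,"z":0,"ax":0,"ay":0,"az":0,"jaw":0.085},{"x":0,"y":0.019,"z":0,"ax":0,"ay":0,"az":0,"jaw":0.085},{"x":0,"y":0.019,"z":0,"ax":0,"ay":0,"az":0,"jaw":0.085},{"x":0,"y":0.019,"z":0.01,"ax":0,"ay":0,"az":0,"jaw":0.085},{"x":0,"y":0.0195,"z":0.01,"ax":0,"ay":0,"az":0,"jaw":0.085},{"x":0,"y":0,"z":0.01,"ax":0,"ay":0,"az":0,"jaw":0.085},{"x":0,"y":0,"z":0,"ax":0,"ay":0,"az":0,"jaw":0.085}]'; sed -i 's/^go.*/go([.416,.217,.067])/;s/w3.png/w4.png/' w.py; python3 w.py
```

```text
t: 9.5
eef_pos: [0.4152, 0.2162, 0.1324]
ee_rot: [[-1.0, -0.018, -0.002], [-0.018, 1.0, -0.001], [0.002, -0.001, -1.0]]
ft_force: [0.1, -0.0, 0.8]
opening: 0.993
finger_force: 0.0
pos [0.4152 0.2162 0.1324] rot first [-0.001  -0.002  -0.0014] then shift [-0.0008  0.0008  0.0654] F [ 0.1 -0.   0.8] open 84.8 ff 0.0 t 9.5
pad 890 [0.4165 0.1929 0.0894] [0.407  0.1858 0.0844] [0.428  0.1997 0.0909]
fix 1348 [0.4096 0.2434 0.0769] [0.3951 0.2359 0.07  ] [0.431  0.2496 0.0786]
mov 1439 [0.4147 0.1933 0.0884] [0.4045 0.1852 0.0701] [0.428  0.2008 0.0907]
```

```bash
python3 -m jog '[{"x":0.002,"y":0.0018,"z":0.011,"ax":0,"ay":0,"az":0,"jaw":0.085},{"x":0,"y":0,"z":0.011,"ax":0,"ay":0,"az":0,"jaw":0.085},{"x":0,"y":0,"z":0.011,"ax":0,"ay":0,"az":0,"jaw":0.085},{"x":0,"y":0,"z":0.011,"ax":0,"ay":0,"az":0,"jaw":0.085},{"x":0,"y":0,"z":0.011,"ax":0,"ay":0,"az":0,"jaw":0.085},{"x":0,"y":0,"z":0.010,"ax":0,"ay":0,"az":0,"jaw":0.085},{"x":0,"y":0,"z":0,"ax":0,"ay":0,"az":0,"jaw":0.085},{"x":0,"y":0,"z":0,"ax":0,"ay":0,"az":0,"jaw":0.060},{"x":0,"y":0,"z":0,"ax":0,"ay":0,"az":0,"jaw":0.050},{"x":0,"y":0,"z":0,"ax":0,"ay":0,"az":0,"jaw":0.045},{"x":0,"y":0,"z":0,"ax":0,"ay":0,"az":0,"jaw":0.040},{"x":0,"y":0,"z":0,"ax":0,"ay":0,"az":0,"jaw":0.037},{"x":0,"y":0,"z":0,"ax":0,"ay":0,"az":0,"jaw":0.034},{"x":0,"y":0,"z":0,"ax":0,"ay":0,"az":0,"jaw":0.032},{"x":0,"y":0,"z":0,"ax":0,"ay":0,"az":0,"jaw":0.032},{"x":0,"y":0,"z":0,"ax":0,"ay":0,"az":0,"jaw":0.032}]' 40; python3 -c "
from h import *
go([.416,.217,.067])"
```

```text
t: 11.55
eef_pos: [0.4136, 0.2186, 0.068]
ee_rot: [[-1.0, -0.02, -0.001], [-0.02, 1.0, -0.0], [0.001, -0.0, -1.0]]
ft_force: [-1.4, 2.4, 6.5]
opening: 0.377
finger_force: 13.9
pos [0.4136 0.2186 0.068 ] rot first [-0.0001 -0.0007  0.0006] then shift [-0.0024 -0.0016  0.001 ] F [-1.4  2.4  6.5] open 32.2 ff 13.919668378512142 t 11.55
```

```bash
python3 -m jog '[{"x":0,"y":0,"z":0,"ax":0,"ay":0,"az":0,"jaw":0.045},{"x":0,"y":0,"z":0,"ax":0,"ay":0,"az":0,"jaw":0.06},{"x":0,"y":0,"z":0,"ax":0,"ay":0,"az":0,"jaw":0.085},{"x":0,"y":0,"z":0,"ax":0,"ay":0,"az":0,"jaw":0.085},{"x":0,"y":0,"z":-0.02,"ax":0,"ay":0,"az":0,"jaw":0.085},{"x":0,"y":0,"z":-0.02,"ax":0,"ay":0,"az":0,"jaw":0.085},{"x":0,"y":0,"z":-0.02,"ax":0,"ay":0,"az":0,"jaw":0.085},{"x":0,"y":0,"z":-0.02,"ax":0,"ay":0,"az":0,"jaw":0.085},{"x":0,"y":0,"z":0,"ax":0,"ay":0,"az":0,"jaw":0.085}]' 40;  sed -i 's/^go.*/go([.488,.088,.15])/;s/w4.png/w5.png/' w.py
cat >> w.py <<'E'
c=cam("scene","s5.png"); W=cloud(c); hsv=cv2.cvtColor(c["pixels"],cv2.COLOR_RGB2HSV).astype(int)
X,Y,Z=W[...,0],W[...,1],W[...,2]
for nm,m in (("post",(hsv[...,2]<60)&(Z>.073)&(Z<.08)&(X<.5)&(X>.46)&(Y<.15)&(Y>-.02)),("grip",(hsv[...,0]>100)&(hsv[...,0]<130)&(hsv[...,1]>120)&(Z>.084)&(Z<.1)&(X>.5)&(X<.6)&(Y>-.02)&(Y<.2)),("pad",((hsv[...,0]<8)|(hsv[...,0]>172))&(hsv[...,1]>130)&(Z>.083)&(X<.46))):
    print("scene",nm,m.sum(),np.nanmedian(W[m],0),np.nanpercentile(W[m],3,0),np.nanpercentile(W[m],97,0))
E
python3 w.py; python3 -c "
import cv2
a=cv2.imread('pics/s5.png')[210:390,160:400];cv2.imwrite('pics/s5c.png',cv2.resize(a,(800,600),interpolation=cv2.INTER_CUBIC))"
```

```text
t: 12.68
eef_pos: [0.4143, 0.2189, 0.1489]
ee_rot: [[-1.0, -0.02, 0.001], [-0.02, 1.0, 0.001], [-0.001, 0.001, -1.0]]
ft_force: [-0.4, 0.2, -0.6]
opening: 0.993
finger_force: 0.0
pos [0.4143 0.2189 0.1489] rot first [0.0006 0.0011 0.0008] then shift [-0.0712 -0.1322 -0.0011] F [-0.4  0.2 -0.6] open 84.8 ff 0.0 t 12.675
pad 741 [0.4083 0.207  0.0895] [0.3987 0.2013 0.0853] [0.4199 0.2122 0.0908]
fix 991 [0.4105 0.2283 0.0771] [0.3952 0.2224 0.0709] [0.4307 0.2341 0.0786]
mov 1183 [0.4072 0.2071 0.0887] [0.3957 0.2008 0.0708] [0.4303 0.2137 0.0906]
scene post 58 [0.4891 0.0728 0.0762] [0.484  0.0649 0.0734] [0.4957 0.0807 0.0791]
scene grip 0 [nan nan nan] [nan nan nan] [nan nan nan]
scene pad 141 [0.4077 0.2104 0.0905] [0.3995 0.2038 0.0834] [0.4208 0.4497 0.4182]
```

View pics/w5.png

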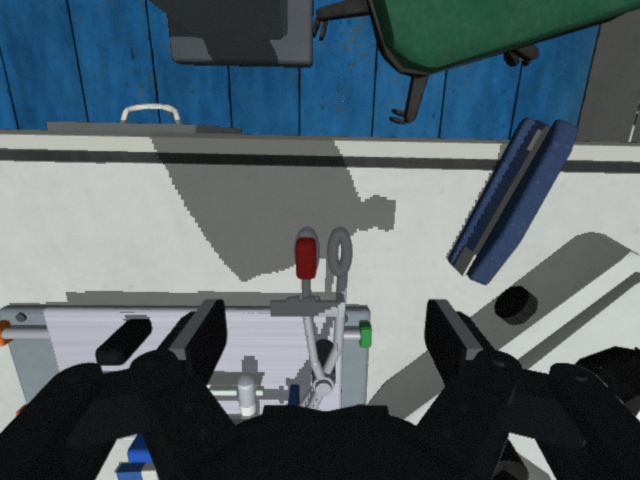

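The wrist view shows the rings shut: red pad (307,258) and fixed ring (340,250) are 21 mm apart, so the clamp is held on its last tooth. The carriage moved about 15 mm, as expected. Next is the post.

```bash
python3 -m jog '[{"x":-0.0125,"y":-0.0244,"z":0,"ax":0,"ay":0,"az":0,"jaw":0.085},{"x":-0.0125,"y":-0.0244,"z":0,"ax":0,"ay":0,"az":0,"jaw":0.085},{"x":-0.0125,"y":-0.0244,"z":0,"ax":0,"ay":0,"az":0,"jaw":0.085},{"x":-0.0125,"y":-0.0244,"z":0,"ax":0,"ay":0,"az":0,"jaw":0.07},{"x":-0.0125,"y":-0.0244,"z":0,"ax":0,"ay":0,"az":0,"jaw":0.06},{"x":-0.0125,"y":-0.0244,"z":0,"ax":0,"ay":0,"az":0,"jaw":0.06},{"x":0,"y":0,"z":0,"ax":0,"ay":0,"az":0,"jaw":0.06},{"x":0,"y":0,"z":0,"ax":0,"ay":0,"az":0,"jaw":0.06}]' 40
cat > w2.py <<'E'
from h import *
import sys
c=cam("wrist"); W=cloud(c); X,Y,Z=W[...,0],W[...,1],W[...,2]
hsv=cv2.cvtColor(c["pixels"],cv2.COLOR_RGB2HSV).astype(int)
x,y=float(sys.argv[1]),float(sys.argv[2])
m=(hsv[...,2]<70)&(Z>.072)&(Z<.08)&(abs(X-x)<.02)&(abs(Y-y)<.03)
print("post",m.sum(),np.nanmedian(W[m],0),np.nanpercentile(W[m],3,0),np.nanpercentile(W[m],97,0)); go([x,y,.06])
E
python3 w2.py .4895 .0728
```

```text
t: 13.78
eef_pos: [0.4909, 0.0739, 0.1471]
ee_rot: [[-1.0, -0.02, -0.002], [-0.02, 1.0, -0.0], [0.002, -0.0, -1.0]]
ft_force: [-0.1, -0.1, 0.6]
opening: 0.702
finger_force: 0.0
post 580 [0.4895 0.0694 0.0747] [0.4842 0.0606 0.0723] [0.4961 0.0781 0.0763]
pos [0.4909 0.0741 0.1473] rot first [-0.0003 -0.0019  0.0012] then shift [ 0.0014 -0.0013  0.0873] F [ 0.   0.8 -0. ] open 60.0 ff 0.0 t 13.825
```

```bash
python3 -m jog '[{"x":0.001,"y":-0.003,"z":0.015,"ax":0,"ay":0,"az":0,"jaw":0.06},{"x":0,"y":0,"z":0.015,"ax":0,"ay":0,"az":0,"jaw":0.06},{"x":0,"y":0,"z":0.015,"ax":0,"ay":0,"az":0,"jaw":0.06},{"x":0,"y":0,"z":0.015,"ax":0,"ay":0,"az":0,"jaw":0.06},{"x":0,"y":0,"z":0.015,"ax":0,"ay":0,"az":0,"jaw":0.06},{"x":0,"y":0,"z":0.012,"ax":0,"ay":0,"az":0,"jaw":0.06},{"x":0,"y":0,"z":0,"ax":0,"ay":0,"az":0,"jaw":0.04},{"x":0,"y":0,"z":0,"ax":0,"ay":0,"az":0,"jaw":0.02},{"x":0,"y":0,"z":0,"ax":0,"ay":0,"az":0,"jaw":0.015},{"x":0,"y":0,"z":0,"ax":0,"ay":0,"az":0,"jaw":0.015},{"x":0,"y":0,"z":0,"ax":0,"ay":0,"az":0,"jaw":0.015}]' 50
```

```text
t: 15.2
eef_pos: [0.4908, 0.0706, 0.0614]
ee_rot: [[-1.0, -0.02, 0.0], [-0.02, 1.0, -0.0], [-0.0, -0.0, -1.0]]
ft_force: [-2.2, -0.7, 5.9]
opening: 0.227
finger_force: 49.8
```

```bash
python3 -m jog '[{"x":0,"y":-0.008,"z":0,"ax":0,"ay":0,"az":0,"jaw":0.015},{"x":0,"y":-0.008,"z":0,"ax":0,"ay":0,"az":0,"jaw":0.015},{"x":0,"y":-0.008,"z":0,"ax":0,"ay":0,"az":0,"jaw":0.015},{"x":0,"y":-0.008,"z":0,"ax":0,"ay":0,"az":0,"jaw":0.015},{"x":0,"y":-0.008,"z":0,"ax":0,"ay":0,"az":0,"jaw":0.015},{"x":0,"y":-0.004,"z":0,"ax":0,"ay":0,"az":0,"jaw":0.015},{"x":0,"y":-0.002,"z":0,"ax":0,"ay":0,"az":0,"jaw":0.015},{"x":0,"y":-0.001,"z":0,"ax":0,"ay":0,"az":0,"jaw":0.015},{"x":0,"y":0,"z":0,"ax":0,"ay":0,"az":0,"jaw":0.015}]'
```

```text
t: 16.32
eef_pos: [0.4915, 0.0257, 0.0614]
ee_rot: [[-1.0, -0.021, -0.0], [-0.021, 1.0, 0.004], [0.0, 0.004, -1.0]]
ft_force: [-4.1, 18.6, 8.1]
opening: 0.226
finger_force: 50.3
```

```bash
python3 -m jog '[{"x":0,"y":-0.002,"z":0,"ax":0,"ay":0,"az":0,"jaw":0.015},{"x":0,"y":0,"z":0,"ax":0,"ay":0,"az":0,"jaw":0.015}]'; python3 -m jog '[{"x":0,"y":-0.001,"z":0,"ax":0,"ay":0,"az":0,"jaw":0.015},{"x":0,"y":0,"z":0,"ax":0,"ay":0,"az":0,"jaw":0.015}]'
```

```text
t: 16.58
eef_pos: [0.4915, 0.0255, 0.0614]
ee_rot: [[-1.0, -0.022, -0.001], [-0.022, 1.0, 0.008], [0.0, 0.008, -1.0]]
ft_force: [-4.4, 36.3, 7.7]
opening: 0.227
finger_force: 50.7
t: 16.82
eef_pos: [0.4915, 0.0255, 0.0614]
ee_rot: [[-1.0, -0.023, -0.001], [-0.023, 1.0, 0.01], [0.0, 0.01, -1.0]]
ft_force: [-4.0, 44.8, 6.2]
opening: 0.217
finger_force: 50.9
```

```bash
python3 -m jog '[{"x":0,"y":0.008,"z":0,"ax":0,"ay":0,"az":0,"jaw":0.015},{"x":0,"y":0.008,"z":0,"ax":0,"ay":0,"az":0,"jaw":0.015},{"x":0,"y":0.008,"z":0,"ax":0,"ay":0,"az":0,"jaw":0.015},{"x":0,"y":0.008,"z":0,"ax":0,"ay":0,"az":0,"jaw":0.015},{"x":0,"y":0.008,"z":0,"ax":0,"ay":0,"az":0,"jaw":0.015},{"x":0,"y":0.008,"z":0,"ax":0,"ay":0,"az":0,"jaw":0.015},{"x":0,"y":0.008,"z":0,"ax":0,"ay":0,"az":0,"jaw":0.015},{"x":0,"y":0.006,"z":0,"ax":0,"ay":0,"az":0,"jaw":0.015},{"x":0,"y":0.003,"z":0,"ax":0,"ay":0,"az":0,"jaw":0.015},{"x":0,"y":0.002,"z":0,"ax":0,"ay":0,"az":0,"jaw":0.015},{"x":0,"y":0,"z":0,"ax":0,"ay":0,"az":0,"jaw":0.015}]'
```

```text
t: 18.2
eef_pos: [0.4905, 0.086, 0.0614]
ee_rot: [[-1.0, -0.019, 0.0], [-0.019, 1.0, -0.004], [-0.0, -0.004, -1.0]]
ft_force: [-1.0, -15.8, 8.4]
opening: 0.224
finger_force: 51.8
```

```bash
python3 -m jog '[{"x":0,"y":0.002,"z":0,"ax":0,"ay":0,"az":0,"jaw":0.015},{"x":0,"y":0,"z":0,"ax":0,"ay":0,"az":0,"jaw":0.015},{"x":0,"y":-0.008,"z":0,"ax":0,"ay":0,"az":0,"jaw":0.015},{"x":0,"y":-0.008,"z":0,"ax":0,"ay":0,"az":0,"jaw":0.015},{"x":0,"y":-0.008,"z":0,"ax":0,"ay":0,"az":0,"jaw":0.015},{"x":0,"y":-0.008,"z":0,"ax":0,"ay":0,"az":0,"jaw":0.015},{"x":0,"y":-0.008,"z":0,"ax":0,"ay":0,"az":0,"jaw":0.015},{"x":0,"y":-0.008,"z":0,"ax":0,"ay":0,"az":0,"jaw":0.015},{"x":0,"y":-0.008,"z":0,"ax":0,"ay":0,"az":0,"jaw":0.015},{"x":0,"y":-0.006,"z":0,"ax":0,"ay":0,"az":0,"jaw":0.015},{"x":0,"y":-0.004,"z":0,"ax":0,"ay":0,"az":0,"jaw":0.015},{"x":0,"y":-0.002,"z":0,"ax":0,"ay":0,"az":0,"jaw":0.015},{"x":0,"y":0,"z":0,"ax":0,"ay":0,"az":0,"jaw":0.015}]'
```

```text
t: 19.82
eef_pos: [0.4915, 0.0255, 0.0614]
ee_rot: [[-1.0, -0.022, -0.001], [-0.022, 1.0, 0.008], [0.0, 0.008, -1.0]]
ft_force: [-4.3, 37.7, 6.8]
opening: 0.223
finger_force: 52.7
```

```bash
python3 -m jog '[{"x":0,"y":0.008,"z":0,"ax":0,"ay":0,"az":0,"jaw":0.015},{"x":0,"y":0.008,"z":0,"ax":0,"ay":0,"az":0,"jaw":0.015},{"x":0,"y":0.008,"z":0,"ax":0,"ay":0,"az":0,"jaw":0.015},{"x":0,"y":0.008,"z":0,"ax":0,"ay":0,"az":0,"jaw":0.015},{"x":0,"y":0.008,"z":0,"ax":0,"ay":0,"az":0,"jaw":0.015},{"x":0,"y":0.008,"z":0,"ax":0,"ay":0,"az":0,"jaw":0.015},{"x":0,"y":0.008,"z":0,"ax":0,"ay":0,"az":0,"jaw":0.015},{"x":0,"y":0.006,"z":0,"ax":0,"ay":0,"az":0,"jaw":0.015},{"x":0,"y":0.004,"z":0,"ax":0,"ay":0,"az":0,"jaw":0.015},{"x":0,"y":0.002,"z":0,"ax":0,"ay":0,"az":0,"jaw":0.015},{"x":0,"y":0,"z":0,"ax":0,"ay":0,"az":0,"jaw":0.015}]'
```

```text
t: 21.2
eef_pos: [0.4905, 0.0862, 0.0614]
ee_rot: [[-1.0, -0.018, 0.0], [-0.018, 1.0, -0.008], [-0.0, -0.008, -1.0]]
ft_force: [0.7, -33.1, 11.2]
opening: 0.224
finger_force: 53.9
```

```bash
python3 -m jog '[{"x":0,"y":-0.004,"z":0,"ax":0,"ay":0,"az":0,"jaw":0.04},{"x":0,"y":0,"z":0,"ax":0,"ay":0,"az":0,"jaw":0.05},{"x":0,"y":0,"z":-0.02,"ax":0,"ay":0,"az":0,"jaw":0.05},{"x":0,"y":0,"z":-0.02,"ax":0,"ay":0,"az":0,"jaw":0.05},{"x":0,"y":0,"z":-0.02,"ax":0,"ay":0,"az":0,"jaw":0.05},{"x":0,"y":0,"z":-0.02,"ax":0,"ay":0,"az":0,"jaw":0.03},{"x":0.0137,"y":0.0227,"z":0,"ax":0,"ay":0,"az":0,"jaw":0},{"x":0.0137,"y":0.0227,"z":0,"ax":0,"ay":0,"az":0,"jaw":0},{"x":0.0137,"y":0.0227,"z":0,"ax":0,"ay":0,"az":0,"jaw":0},{"x":0.0137,"y":0.0227,"z":0,"ax":0,"ay":0,"az":0,"jaw":0},{"x":0.0137,"y":0.0227,"z":0,"ax":0,"ay":0,"az":0,"jaw":0},{"x":0.0137,"y":0.0227,"z":0,"ax":0,"ay":0,"az":0,"jaw":0},{"x":0,"y":0,"z":0,"ax":0,"ay":0,"az":0,"jaw":0},{"x":0,"y":0,"z":0,"ax":0,"ay":0,"az":0,"jaw":0}]' 50;  sed -i 's/^go.*/go([.408,.222,.11])/;s/w5.png/w6.png/;s/s5.png/s6.png/' w.py; python3 w.py
```

```text
t: 22.95
eef_pos: [0.4055, 0.22, 0.1409]
ee_rot: [[-1.0, -0.02, -0.001], [-0.02, 1.0, -0.0], [0.001, -0.0, -1.0]]
ft_force: [-0.7, 0.5, -0.8]
opening: 0.004
finger_force: 0.0
pos [0.4055 0.22   0.1409] rot first [-0.0004 -0.0008  0.0013] then shift [-0.0026  0.0019  0.0309] F [-0.7  0.5 -0.8] open 0.4 ff 0.0 t 22.95
pad 535 [0.4045 0.2223 0.0894] [0.3984 0.2171 0.0848] [0.4122 0.2278 0.0909]
fix 1686 [0.4069 0.2404 0.0772] [0.3951 0.2227 0.0702] [0.4298 0.2493 0.0903]
mov 2 [0.4051 0.215  0.0702] [0.4048 0.215  0.07  ] [0.4053 0.215  0.0704]
scene post 25 [0.4864 0.085  0.075 ] [0.4833 0.0788 0.0734] [0.4909 0.093  0.0781]
scene grip 0 [nan nan nan] [nan nan nan] [nan nan nan]
scene pad 141 [0.408  0.2265 0.0906] [0.3991 0.2206 0.0839] [0.421 0.447 0.421]
```

```bash
python3 -m jog '[{"x":-0.003,"y":-0.004,"z":0.01,"ax":0,"ay":0,"az":0,"jaw":0},{"x":0,"y":0,"z":0.01,"ax":0,"ay":0,"az":0,"jaw":0},{"x":0,"y":0,"z":0.01,"ax":0,"ay":0,"az":0,"jaw":0},{"x":0,"y":0,"z":0.006,"ax":0,"ay":0,"az":0,"jaw":0},{"x":0,"y":0,"z":0.004,"ax":0,"ay":0,"az":0,"jaw":0},{"x":0,"y":0,"z":0.004,"ax":0,"ay":0,"az":0,"jaw":0},{"x":0,"y":0,"z":0,"ax":0,"ay":0,"az":0,"jaw":0},{"x":0,"y":0,"z":0,"ax":0,"ay":0,"az":0,"jaw":0}]'; python3 w.py
```

```text
t: 24.05
eef_pos: [0.4084, 0.2163, 0.0969]
ee_rot: [[-1.0, -0.02, -0.001], [-0.02, 1.0, -0.0], [0.001, -0.0, -1.0]]
ft_force: [0.1, 0.1, -0.5]
opening: 0.003
finger_force: 0.0
pos [0.4084 0.2163 0.0969] rot first [-0.0002 -0.0009  0.0009] then shift [ 0.0002  0.0057 -0.0131] F [ 0.1  0.1 -0.5] open 0.3 ff 0.0 t 24.05
pad 1000 [0.4136 0.192  0.0894] [0.4068 0.1858 0.084 ] [0.4234 0.198  0.0909]
fix 2002 [0.4081 0.2428 0.077 ] [0.3949 0.2263 0.07  ] [0.4304 0.2495 0.0915]
mov 1899 [0.4099 0.1928 0.0881] [0.3972 0.185  0.0701] [0.4224 0.212  0.0932]
scene post 0 [nan nan nan] [nan nan nan] [nan nan nan]
scene grip 0 [nan nan nan] [nan nan nan] [nan nan nan]
scene pad 48 [0.4086 0.1937 0.0912] [0.4021 0.188  0.0833] [0.4146 0.4506 0.4226]
```

The pad is back 51 mm from the fixed ring, so the clamp is open. Now the bar.

```bash
python3 -m jog '[{"x":0,"y":0,"z":-0.03,"ax":0,"ay":0,"az":0,"jaw":0},{"x":0,"y":0,"z":-0.03,"ax":0,"ay":0,"az":0,"jaw":0.02},{"x":-0.019,"y":-0.0125,"z":-0.03,"ax":0,"ay":0,"az":0,"jaw":0.04},{"x":-0.019,"y":-0.0125,"z":0,"ax":0,"ay":0,"az":0,"jaw":0.05},{"x":-0.019,"y":-0.0125,"z":0,"ax":0,"ay":0,"az":0,"jaw":0.05},{"x":-0.019,"y":-0.0125,"z":0,"ax":0,"ay":0,"az":0,"jaw":0.05},{"x":-0.019,"y":-0.0125,"z":0,"ax":0,"ay":0,"az":0,"jaw":0.05},{"x":-0.019,"y":-0.0125,"z":0,"ax":0,"ay":0,"az":0,"jaw":0.05},{"x":-0.019,"y":-0.0125,"z":0,"ax":0,"ay":0,"az":0,"jaw":0.05},{"x":-0.019,"y":-0.0125,"z":0,"ax":0,"ay":0,"az":0,"jaw":0.05},{"x":0,"y":0,"z":0,"ax":0,"ay":0,"az":0.157,"jaw":0.05},{"x":0,"y":0,"z":0,"ax":0,"ay":0,"az":0.157,"jaw":0.05},{"x":0,"y":0,"z":0,"ax":0,"ay":0,"az":0.157,"jaw":0.05},{"x":0,"y":0,"z":0,"ax":0,"ay":0,"az":0.157,"jaw":0.05},{"x":0,"y":0,"z":0,"ax":0,"ay":0,"az":0.157,"jaw":0.05},{"x":0,"y":0,"z":0,"ax":0,"ay":0,"az":0.157,"jaw":0.05},{"x":0,"y":0,"z":0,"ax":0,"ay":0,"az":0.157,"jaw":0.05},{"x":0,"y":0,"z":0,"ax":0,"ay":0,"az":0.157,"jaw":0.05},{"x":0,"y":0,"z":0,"ax":0,"ay":0,"az":0.157,"jaw":0.05},{"x":0,"y":0,"z":0,"ax":0,"ay":0,"az":0.157,"jaw":0.05}]' 60; python3 -m jog '[{"x":0,"y":0,"z":0,"ax":0,"ay":0,"az":0,"jaw":0.05},{"x":0,"y":0,"z":0,"ax":0,"ay":0,"az":0,"jaw":0.05}]'
cat > b.py <<'E'
from h import *
import warnings; warnings.filterwarnings("ignore")
c=cam("wrist","w7.png"); W=cloud(c); hsv=cv2.cvtColor(c["pixels"],cv2.COLOR_RGB2HSV).astype(int)
X,Y,Z=W[...,0],W[...,1],W[...,2]; H,S=hsv[...,0],hsv[...,1]
for nm,m in (("grip",(H>100)&(H<130)&(S>120)&(Z>.083)&(Z<.1)&(abs(X-.56)<.03)&(abs(Y-.12)<.05)),("bar",(S<60)&(Z>.062)&(Z<.074)&(abs(X-.561)<.014)),("brk",(H>95)&(H<130)&(S>90)&(Z>.07)&(Z<.083)&(abs(X-.56)<.03)&(abs(Y-.12)>.07)&(Y<.22)&(Y>0))):
    print(nm,m.sum(),np.nanmedian(W[m],0),np.nanpercentile(W[m],3,0),np.nanpercentile(W[m],97,0))
    if nm=="bar" and m.sum()>50: print(np.polyfit(Y[m],X[m],1))
go([.561,.119,.077],.019)
E
python3 b.py
```

```text
t: 26.65
eef_pos: [0.5626, 0.1187, 0.1861]
ee_rot: [[-0.015, 1.0, -0.002], [1.0, 0.015, -0.001], [-0.001, -0.002, -1.0]]
ft_force: [-0.6, 0.9, -0.1]
opening: 0.59
finger_force: 0.0
t: 26.9
eef_pos: [0.5625, 0.119, 0.1864]
ee_rot: [[-0.024, 1.0, -0.001], [1.0, 0.024, -0.0], [-0.0, -0.001, -1.0]]
ft_force: [0.2, 0.5, 0.4]
opening: 0.588
finger_force: 0.0
grip 965 [0.5616 0.1195 0.0891] [0.5563 0.0983 0.0864] [0.567  0.1381 0.0904]
bar 3889 [0.5617 0.1655 0.0673] [0.5547 0.0127 0.066 ] [0.5686 0.2329 0.0729]
[-0.0163  0.5639]
brk 510 [0.5541 0.208  0.0762] [0.5442 0.0207 0.0704] [0.5786 0.2136 0.0792]
pos [0.5625 0.1191 0.1865] rot first [-0.0013  0.0004  0.0045] then shift [-0.0001 -0.0015  0.1095] F [ 0.4 -0.7 -0.7] open 50.0 ff 0.0 t 26.95
```

View pics/w7.png

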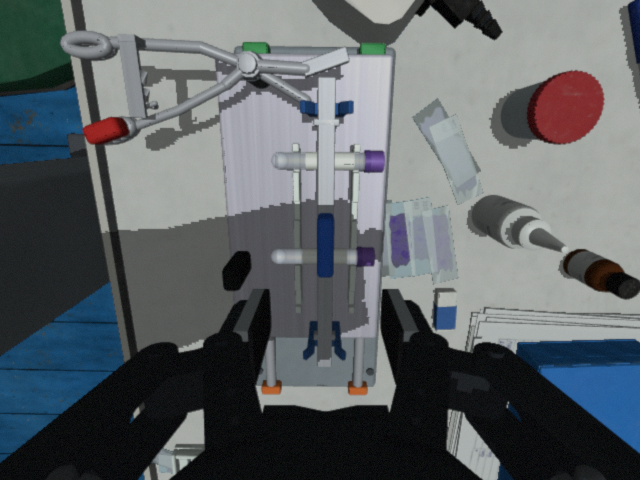

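The clamp jaw is clear of the bar. The blue grip is at (325,245), and the only tubes are at (330,160) and (325,257). I'll go down and grip the bar.

```bash
python3 -m jog '[{"x":0,"y":-0.001,"z":0.022,"ax":0,"ay":0,"az":0.004,"jaw":0.04},{"x":0,"y":0,"z":0.022,"ax":0,"ay":0,"az":0,"jaw":0.04},{"x":0,"y":0,"z":0.022,"ax":0,"ay":0,"az":0,"jaw":0.04},{"x":0,"y":0,"z":0.022,"ax":0,"ay":0,"az":0,"jaw":0.04},{"x":0,"y":0,"z":0.021,"ax":0,"ay":0,"az":0,"jaw":0.04},{"x":0,"y":0,"z":0,"ax":0,"ay":0,"az":0,"jaw":0.02},{"x":0,"y":0,"z":0,"ax":0,"ay":0,"az":0,"jaw":0.006},{"x":0,"y":0,"z":0,"ax":0,"ay":0,"az":0,"jaw":0.006},{"x":0,"y":0,"z":0,"ax":0,"ay":0,"az":0,"jaw":0.006}]' 60; python3 -m jog '[{"x":0,"y":0,"z":-0.005,"ax":0,"ay":0,"az":0,"jaw":0.006},{"x":0,"y":0,"z":-0.01,"ax":0,"ay":0,"az":0,"jaw":0.006},{"x":0,"y":0,"z":-0.015,"ax":0,"ay":0,"az":0,"jaw":0.006},{"x":0,"y":0,"z":-0.015,"ax":0,"ay":0,"az":0,"jaw":0.006},{"x":0,"y":0,"z":-0.015,"ax":0,"ay":0,"az":0,"jaw":0.006},{"x":0,"y":0,"z":0,"ax":0,"ay":0,"az":0,"jaw":0.006}]'
```

```text
t: 28.08
eef_pos: [0.5616, 0.1193, 0.0783]
ee_rot: [[-0.017, 1.0, -0.0], [1.0, 0.017, -0.0], [-0.0, -0.0, -1.0]]
ft_force: [-0.0, 0.4, -1.2]
opening: 0.128
finger_force: 59.7
t: 28.82
eef_pos: [0.5621, 0.1194, 0.1392]
ee_rot: [[-0.017, 1.0, 0.001], [1.0, 0.017, 0.0], [0.0, 0.001, -1.0]]
ft_force: [0.8, 0.1, -1.3]
opening: 0.13
finger_force: 59.7
```

```bash
python3 -m jog '[{"x":-0.0186,"y":-0.0165,"z":0,"ax":0,"ay":0,"az":0,"jaw":0.006},{"x":-0.0186,"y":-0.0165,"z":0,"ax":0,"ay":0,"az":0,"jaw":0.006},{"x":-0.0186,"y":-0.0165,"z":0,"ax":0,"ay":0,"az":0,"jaw":0.006},{"x":-0.0186,"y":-0.0165,"z":0,"ax":0,"ay":0,"az":0,"jaw":0.006},{"x":-0.0186,"y":-0.0165,"z":0,"ax":0,"ay":0,"az":0,"jaw":0.006},{"x":-0.0186,"y":-0.0165,"z":0,"ax":0,"ay":0,"az":0,"jaw":0.006},{"x":-0.0186,"y":-0.0165,"z":0,"ax":0,"ay":0,"az":0,"jaw":0.006},{"x":-0.0186,"y":-0.0165,"z":0,"ax":0,"ay":0,"az":0,"jaw":0.006},{"x":0,"y":0,"z":0.02,"ax":0,"ay":0,"az":0,"jaw":0.006},{"x":0,"y":0,"z":0.02,"ax":0,"ay":0,"az":0,"jaw":0.006},{"x":0,"y":0,"z":0.02,"ax":0,"ay":0,"az":0,"jaw":0.006},{"x":0,"y":0,"z":0.02,"ax":0,"ay":0,"az":0,"jaw":0.006},{"x":0,"y":0,"z":0,"ax":0,"ay":0,"az":0,"jaw":0.006}]'; python3 -c "
from h import *
go([.43,-.03,.0185],.017)"
```

```text
t: 30.45
eef_pos: [0.4305, -0.0317, 0.0567]
ee_rot: [[-0.017, 1.0, -0.004], [1.0, 0.017, -0.0], [-0.0, -0.004, -1.0]]
ft_force: [0.2, 0.3, -0.3]
opening: 0.13
finger_force: 59.8
pos [ 0.4305 -0.0317  0.0567] rot first [-0.0039  0.0001 -0.0003] then shift [ 0.0017 -0.0004  0.0382] F [ 0.2  0.3 -0.3] open 11.1 ff 59.75806871429086 t 30.45
```

```bash
python3 -m jog '[{"x":0,"y":0,"z":0.012,"ax":-0.004,"ay":0,"az":0,"jaw":0.006},{"x":0,"y":0,"z":0.012,"ax":0,"ay":0,"az":0,"jaw":0.006},{"x":0,"y":0,"z":0.008,"ax":0,"ay":0,"az":0,"jaw":0.006},{"x":0,"y":0,"z":0.003,"ax":0,"ay":0,"az":0,"jaw":0.006},{"x":0,"y":0,"z":0.002,"ax":0,"ay":0,"az":0,"jaw":0.006},{"x":0,"y":0,"z":0,"ax":0,"ay":0,"az":0,"jaw":0.006}]'; python3 -m jog '[{"x":0,"y":0,"z":0.0015,"ax":0,"ay":0,"az":0,"jaw":0.006},{"x":0,"y":0,"z":0,"ax":0,"ay":0,"az":0,"jaw":0.006}]'
```

```text
t: 31.2
eef_pos: [0.4319, -0.0318, 0.021]
ee_rot: [[-0.017, 1.0, 0.003], [1.0, 0.017, -0.0], [-0.0, 0.003, -1.0]]
ft_force: [-0.9, 0.1, -0.2]
opening: 0.125
finger_force: 59.8
t: 31.45
eef_pos: [0.4318, -0.0318, 0.0194]
ee_rot: [[-0.017, 1.0, 0.003], [1.0, 0.017, -0.0], [-0.0, 0.003, -1.0]]
ft_force: [0.3, -1.1, -0.5]
opening: 0.127
finger_force: 59.8
```

```bash
python3 -m jog '[{"x":0,"y":0,"z":0.001,"ax":0,"ay":0,"az":0,"jaw":0.006},{"x":0,"y":0,"z":0,"ax":0,"ay":0,"az":0,"jaw":0.006}]'; python3 -m jog '[{"x":0,"y":0,"z":0.0005,"ax":0,"ay":0,"az":0,"jaw":0.006},{"x":0,"y":0,"z":0,"ax":0,"ay":0,"az":0,"jaw":0.006}]'
```

```text
t: 31.7
eef_pos: [0.4318, -0.0318, 0.0184]
ee_rot: [[-0.017, 1.0, 0.003], [1.0, 0.017, -0.0], [-0.0, 0.003, -1.0]]
ft_force: [0.1, 0.1, -0.6]
opening: 0.13
finger_force: 59.8
t: 31.95
eef_pos: [0.4319, -0.0318, 0.0182]
ee_rot: [[-0.017, 1.0, 0.003], [1.0, 0.017, -0.0], [-0.0, 0.003, -1.0]]
ft_force: [-3.0, -0.3, 7.6]
opening: 0.127
finger_force: 61.1
```

```bash
python3 -m jog '[{"x":0,"y":0,"z":0,"ax":0,"ay":0,"az":0,"jaw":0.016},{"x":0,"y":0,"z":0,"ax":0,"ay":0,"az":0,"jaw":0.025},{"x":0,"y":0,"z":0,"ax":0,"ay":0,"az":0,"jaw":0.026},{"x":0,"y":0,"z":-0.01,"ax":0,"ay":0,"az":0,"jaw":0.026},{"x":0,"y":0,"z":-0.025,"ax":0,"ay":0,"az":0,"jaw":0.026},{"x":0,"y":0,"z":-0.025,"ax":0,"ay":0,"az":0,"jaw":0.026},{"x":0,"y":0,"z":-0.025,"ax":0,"ay":0,"az":0,"jaw":0.026},{"x":0,"y":0,"z":-0.025,"ax":0,"ay":0,"az":0,"jaw":0.026},{"x":0.0208,"y":0.0129,"z":-0.025,"ax":0,"ay":0,"az":0,"jaw":0.026},{"x":0.0208,"y":0.0129,"z":0,"ax":0,"ay":0,"az":0,"jaw":0.026},{"x":0.0208,"y":0.0129,"z":0,"ax":0,"ay":0,"az":0,"jaw":0.026},{"x":0.0208,"y":0.0129,"z":0,"ax":0,"ay":0,"az":0,"jaw":0.026},{"x":0.0208,"y":0.0129,"z":0,"ax":0,"ay":0,"az":0,"jaw":0.026},{"x":0.0208,"y":0.0129,"z":0,"ax":0,"ay":0,"az":0,"jaw":0.026},{"x":0.0208,"y":0.0129,"z":0,"ax":0,"ay":0,"az":0,"jaw":0.026},{"x":0.0208,"y":0.0129,"z":0,"ax":0,"ay":0,"az":0,"jaw":0.026},{"x":0.0208,"y":0.0129,"z":0,"ax":0,"ay":0,"az":0,"jaw":0.026},{"x":0.0208,"y":0.0129,"z":0,"ax":0,"ay":0,"az":0,"jaw":0.026},{"x":0,"y":0,"z":0,"ax":0,"ay":0,"az":0,"jaw":0.026}]' 60
cat > b2.py <<'E'
from h import *
import warnings; warnings.filterwarnings("ignore")
for n in ("wrist","scene"):
    c=cam(n,n+"8.png"); W=cloud(c); hsv=cv2.cvtColor(c["pixels"],cv2.COLOR_RGB2HSV).astype(int)
    X,Y,Z=W[...,0],W[...,1],W[...,2]; H,S=hsv[...,0],hsv[...,1]
    for nm,y in (("A",.176),("B",.1)):
        a=(Z>.048)&(Z<.062)&(abs(Y-y)<.015)&(abs(X-.56)<.06)
        for k,m in (("all",a),("cap",a&(H>120)&(H<165)&(S>50)),("mid",a&(abs(X-.56)<.017)&(Z>.054))):
            print(n,nm,k,m.sum(),np.nanmedian(W[m],0),np.nanpercentile(W[m],3,0),np.nanpercentile(W[m],97,0))
    m=(H>100)&(H<130)&(S>120)&(abs(X-.432)<.03)&(abs(Y+.03)<.05)&(Z>.02); print("bargrip",m.sum(),np.nanmedian(W[m],0),np.nanpercentile(W[m],3,0),np.nanpercentile(W[m],97,0))
go([.5606,.176,.049],np.pi/2+.018)
E
python3 b2.py
```

```text
t: 34.33
eef_pos: [0.5573, 0.1794, 0.1535]
ee_rot: [[-0.018, 1.0, 0.003], [1.0, 0.018, -0.0], [-0.0, 0.003, -1.0]]
ft_force: [-1.1, 0.5, -0.5]
opening: 0.302
finger_force: 0.0
wrist A all 2460 [0.5648 0.1765 0.0567] [0.5248 0.1651 0.0503] [0.6013 0.1838 0.0593]
wrist A cap 448 [0.5964 0.1776 0.0581] [0.5899 0.1691 0.0513] [0.6031 0.1828 0.06  ]
wrist A mid 777 [0.5599 0.1756 0.0572] [0.544  0.1694 0.0545] [0.5759 0.1803 0.0587]
wrist B all 1189 [0.5569 0.1017 0.0563] [0.5372 0.089  0.0505] [0.5807 0.1101 0.0587]
wrist B cap 0 [nan nan nan] [nan nan nan] [nan nan nan]
wrist B mid 652 [0.5599 0.1005 0.0571] [0.544  0.0934 0.0543] [0.5759 0.1045 0.0588]
bargrip 180 [ 0.4351 -0.0399  0.029 ] [ 0.4282 -0.0487  0.0215] [ 0.4381 -0.0302  0.0302]
scene A all 392 [0.562  0.1786 0.0574] [0.5226 0.1641 0.0499] [0.6016 0.186  0.0613]
scene A cap 53 [0.5959 0.1805 0.0585] [0.5896 0.1729 0.0519] [0.6027 0.184  0.0618]
scene A mid 121 [0.5603 0.1782 0.0584] [0.5439 0.1706 0.0545] [0.5756 0.1821 0.0609]
scene B all 368 [0.5594 0.1031 0.0575] [0.5208 0.0885 0.05  ] [0.5998 0.1117 0.0612]
scene B cap 50 [0.5941 0.1047 0.059 ] [0.589  0.0964 0.052 ] [0.6011 0.1079 0.0616]
scene B mid 103 [0.5601 0.1022 0.0584] [0.5441 0.0959 0.0547] [0.5754 0.1066 0.0615]
bargrip 163 [ 0.4291 -0.0286  0.0293] [ 0.4259 -0.0511  0.0205] [ 0.4361 -0.0113  0.0328]
pos [0.5567 0.1781 0.1535] rot first [ 0.0027 -0.0019  1.5697] then shift [0.0039 0.0022 0.1045] F [-0.1 -0.4 -0.3] open 26.0 ff 0.0 t 34.425
```

```bash
python3 -m jog '[{"x":0,"y":0,"z":0,"ax":0,"ay":0,"az":-0.1572,"jaw":0.026},{"x":0,"y":0,"z":0,"ax":0,"ay":0,"az":-0.1572,"jaw":0.026},{"x":0,"y":0,"z":0,"ax":0,"ay":0,"az":-0.1572,"jaw":0.026},{"x":0,"y":0,"z":0,"ax":0,"ay":0,"az":-0.1572,"jaw":0.026},{"x":0,"y":0,"z":0,"ax":0,"ay":0,"az":-0.1572,"jaw":0.026},{"x":0,"y":0,"z":0,"ax":0,"ay":0,"az":-0.1572,"jaw":0.026},{"x":0,"y":0,"z":0,"ax":0,"ay":0,"az":-0.1572,"jaw":0.026},{"x":0,"y":0,"z":0,"ax":0,"ay":0,"az":-0.1572,"jaw":0.026},{"x":0,"y":0,"z":0,"ax":0,"ay":0,"az":-0.1572,"jaw":0.026},{"x":0,"y":0,"z":0,"ax":0,"ay":0,"az":-0.1572,"jaw":0.026},{"x":-0.004,"y":-0.0018,"z":0.02,"ax":0,"ay":0,"az":0,"jaw":0.026},{"x":0,"y":0,"z":0.02,"ax":0,"ay":0,"az":0,"jaw":0.026},{"x":0,"y":0,"z":0.02,"ax":0,"ay":0,"az":0,"jaw":0.026},{"x":0,"y":0,"z":0,"ax":0,"ay":0,"az":0,"jaw":0.026},{"x":0,"y":0,"z":0,"ax":0,"ay":0,"az":0,"jaw":0.026}]' 30; python3 -c "
from h import *
go([.561,.1765,.049],np.pi/2+.018)"
```

```text
t: 36.3
eef_pos: [0.5614, 0.1763, 0.0943]
ee_rot: [[-1.0, -0.017, 0.004], [-0.017, 1.0, -0.0], [-0.004, -0.0, -1.0]]
ft_force: [0.3, -0.2, -0.2]
opening: 0.303
finger_force: 0.0
pos [0.5614 0.1763 0.0943] rot first [-0.0001  0.0039 -0.0005] then shift [0.0004 0.0002 0.0453] F [ 0.3 -0.2 -0.2] open 25.9 ff 0.0 t 36.3
```

```bash
python3 -m jog '[{"x":0,"y":0,"z":0.015,"ax":0,"ay":0.004,"az":0,"jaw":0.026},{"x":0,"y":0,"z":0.015,"ax":0,"ay":0,"az":0,"jaw":0.026},{"x":0,"y":0,"z":0.014,"ax":0,"ay":0,"az":0,"jaw":0.026},{"x":0,"y":0,"z":0,"ax":0,"ay":0,"az":0,"jaw":0.026},{"x":0,"y":0,"z":0,"ax":0,"ay":0,"az":0,"jaw":0.012},{"x":0,"y":0,"z":0,"ax":0,"ay":0,"az":0,"jaw":0.006},{"x":0,"y":0,"z":0,"ax":0,"ay":0,"az":0,"jaw":0.006},{"x":0,"y":0,"z":0,"ax":0,"ay":0,"az":0,"jaw":0.006}]' 30; python3 -m jog '[{"x":0,"y":0,"z":-0.01,"ax":0,"ay":0,"az":0,"jaw":0.006},{"x":0,"y":0,"z":-0.015,"ax":0,"ay":0,"az":0,"jaw":0.006},{"x":0,"y":0,"z":-0.02,"ax":0,"ay":0,"az":0,"jaw":0.006},{"x":0,"y":0,"z":-0.02,"ax":0,"ay":0,"az":0,"jaw":0.006},{"x":0,"y":0,"z":-0.02,"ax":0,"ay":0,"az":0,"jaw":0.006},{"x":0,"y":0,"z":0,"ax":0,"ay":0,"az":0,"jaw":0.006}]'
python3 - <<'E'
from h import *
c=cam("top","t9.png"); W=cloud(c); X,Y,Z=W[...,0],W[...,1],W[...,2]
m=(X>.3)&(X<.68)&(Y<-.1)&(Y>-.36)&(Z>.010)&(Z<.03)
print("tray",cv2.minAreaRect((W[m][:,:2]*1000).astype(np.float32)),m.sum())
go([.46,-.218,.14],.0)
E
```

```text
t: 37.3
eef_pos: [0.561, 0.1755, 0.0494]
ee_rot: [[-1.0, -0.017, -0.001], [-0.017, 1.0, -0.003], [0.001, -0.002, -1.0]]
ft_force: [-1.0, -8.4, -2.8]
opening: 0.139
finger_force: 29.2
t: 38.05
eef_pos: [0.5624, 0.1772, 0.1367]
ee_rot: [[-1.0, -0.018, 0.003], [-0.018, 1.0, 0.001], [-0.003, 0.001, -1.0]]
ft_force: [0.4, 0.5, -0.8]
opening: 0.141
finger_force: 29.5
tray ((479.03387451171875, -190.14459228515625), (171.73388671875, 172.57366943359375), 88.34039306640625) 888
pos [0.5618 0.1769 0.1353] rot first [-0.0005  0.0011 -1.5528] then shift [ 0.3949  0.1018 -0.0047] F [-0.3 -0.2  0.2] open 12.0 ff 29.486397206783295 t 38.1
```

The tube is held too deep between the fingers for the tray floor. I'll set it back in its notch and regrip nearer the fingertips.

```bash
python3 -m jog '[{"x":0,"y":0,"z":0.02,"ax":0,"ay":0,"az":0,"jaw":0.006},{"x":0,"y":0,"z":0.02,"ax":0,"ay":0,"az":0,"jaw":0.006},{"x":0,"y":0,"z":0.02,"ax":0,"ay":0,"az":0,"jaw":0.006},{"x":0,"y":0,"z":0.015,"ax":0,"ay":0,"az":0,"jaw":0.006},{"x":0,"y":0,"z":0.01,"ax":0,"ay":0,"az":0,"jaw":0.006},{"x":0,"y":0,"z":0,"ax":0,"ay":0,"az":0,"jaw":0.006},{"x":0,"y":0,"z":0,"ax":0,"ay":0,"az":0,"jaw":0.016},{"x":0,"y":0,"z":0,"ax":0,"ay":0,"az":0,"jaw":0.02},{"x":0,"y":0,"z":-0.011,"ax":0,"ay":0,"az":0,"jaw":0.02},{"x":0,"y":0,"z":0,"ax":0,"ay":0,"az":0,"jaw":0.02},{"x":0,"y":0,"z":0,"ax":0,"ay":0,"az":0,"jaw":0.012},{"x":0,"y":0,"z":0,"ax":0,"ay":0,"az":0,"jaw":0.006},{"x":0,"y":0,"z":0,"ax":0,"ay":0,"az":0,"jaw":0.006},{"x":0,"y":0,"z":0,"ax":0,"ay":0,"az":0,"jaw":0.006}]' 30; python3 -m jog '[{"x":0,"y":0,"z":-0.01,"ax":0,"ay":0,"az":0,"jaw":0.006},{"x":0,"y":0,"z":-0.015,"ax":0,"ay":0,"az":0,"jaw":0.006},{"x":0,"y":0,"z":-0.02,"ax":0,"ay":0,"az":0,"jaw":0.006},{"x":0,"y":0,"z":-0.02,"ax":0,"ay":0,"az":0,"jaw":0.006},{"x":0,"y":0,"z":-0.02,"ax":0,"ay":0,"az":0,"jaw":0.006},{"x":0,"y":0,"z":0,"ax":0,"ay":0,"az":0,"jaw":0.006}]'
```

```text
t: 39.85
eef_pos: [0.5618, 0.1756, 0.0608]
ee_rot: [[-1.0, -0.017, 0.001], [-0.017, 1.0, -0.002], [-0.001, -0.002, -1.0]]
ft_force: [0.5, -9.0, 9.4]
opening: 0.134
finger_force: 29.6
t: 40.6
eef_pos: [0.5623, 0.1771, 0.1472]
ee_rot: [[-1.0, -0.018, 0.002], [-0.018, 1.0, 0.001], [-0.002, 0.001, -1.0]]
ft_force: [0.5, -0.2, -0.4]
opening: 0.14
finger_force: 29.7
```

```bash
python3 -m jog '[{"x":0.004,"y":-0.0245,"z":0,"ax":0,"ay":0,"az":0,"jaw":0.006},{"x":0.004,"y":-0.0245,"z":0,"ax":0,"ay":0,"az":0,"jaw":0.006},{"x":0.004,"y":-0.0245,"z":0,"ax":0,"ay":0,"az":0,"jaw":0.006},{"x":0.004,"y":-0.0245,"z":0,"ax":0,"ay":0,"az":0,"jaw":0.006},{"x":0.004,"y":-0.0245,"z":0,"ax":0,"ay":0,"az":0,"jaw":0.006},{"x":0.004,"y":-0.0245,"z":0,"ax":0,"ay":0,"az":0,"jaw":0.006},{"x":0.004,"y":-0.0245,"z":0,"ax":0,"ay":0,"az":0,"jaw":0.006},{"x":0.004,"y":-0.0245,"z":0,"ax":0,"ay":0,"az":0,"jaw":0.006},{"x":0.004,"y":-0.0245,"z":0,"ax":0,"ay":0,"az":0,"jaw":0.006},{"x":0.004,"y":-0.0245,"z":0,"ax":0,"ay":0,"az":0,"jaw":0.006},{"x":0.004,"y":-0.0245,"z":0,"ax":0,"ay":0,"az":0,"jaw":0.006},{"x":0.004,"y":-0.0245,"z":0,"ax":0,"ay":0,"az":0,"jaw":0.006},{"x":0.004,"y":-0.0245,"z":0,"ax":0,"ay":0,"az":0,"jaw":0.006},{"x":0.004,"y":-0.0245,"z":0,"ax":0,"ay":0,"az":0,"jaw":0.006},{"x":0.004,"y":-0.0245,"z":0,"ax":0,"ay":0,"az":0,"jaw":0.006},{"x":0.004,"y":-0.0245,"z":0,"ax":0,"ay":0,"az":0,"jaw":0.006}]';  python3 -m jog '[{"x":0,"y":0,"z":0,"ax":0,"ay":0,"az":0.1607,"jaw":0.006},{"x":0,"y":0,"z":0,"ax":0,"ay":0,"az":0.1607,"jaw":0.006},{"x":0,"y":0,"z":0,"ax":0,"ay":0,"az":0.1607,"jaw":0.006},{"x":0,"y":0,"z":0,"ax":0,"ay":0,"az":0.1607,"jaw":0.006},{"x":0,"y":0,"z":0,"ax":0,"ay":0,"az":0.1607,"jaw":0.006},{"x":0,"y":0,"z":0,"ax":0,"ay":0,"az":0.1607,"jaw":0.006},{"x":0,"y":0,"z":0,"ax":0,"ay":0,"az":0.1607,"jaw":0.006},{"x":0,"y":0,"z":0,"ax":0,"ay":0,"az":0.1607,"jaw":0.006},{"x":0,"y":0,"z":0,"ax":0,"ay":0,"az":0.1607,"jaw":0.006},{"x":0,"y":0,"z":0,"ax":0,"ay":0,"az":0.1607,"jaw":0.006},{"x":0,"y":0,"z":0,"ax":0,"ay":0,"az":0,"jaw":0.006},{"x":0,"y":0,"z":0,"ax":0,"ay":0,"az":0,"jaw":0.006}]'
cat > tr.py <<'E'
from h import *
for n in ("scene","top","wrist"):
    c=cam(n,n+"10.png"); W=cloud(c); X,Y,Z=W[...,0],W[...,1],W[...,2]
    m=(X>.34)&(X<.68)&(Y<-.152)&(Y>-.36)&(Z>.010)&(Z<.021)
    a=cv2.minAreaRect((W[m][:,:2]*1000).astype(np.float32)); print(n,a,m.sum())
go([.498,-.218,.1],-.025)
E
python3 tr.py
```

```text
t: 42.6
eef_pos: [0.5039, -0.2171, 0.1449]
ee_rot: [[-1.0, -0.018, -0.002], [-0.018, 1.0, 0.0], [0.002, 0.0, -1.0]]
ft_force: [0.3, -0.5, -0.2]
opening: 0.133
finger_force: 29.7
t: 44.1
eef_pos: [0.5042, -0.2164, 0.1452]
ee_rot: [[0.015, 1.0, -0.001], [1.0, -0.015, -0.0], [-0.0, -0.001, -1.0]]
ft_force: [-0.7, 0.3, 0.2]
opening: 0.134
finger_force: 29.7
scene ((477.35345458984375, -217.93963623046875), (121.47481536865234, 174.3677520751953), 88.52584075927734) 949
top ((477.98931884765625, -217.62738037109375), (116.91474914550781, 172.12832641601562), 88.4673080444336) 653
wrist ((476.6449890136719, -219.8029327392578), (116.14423370361328, 171.9887237548828), 88.56494903564453) 4463
pos [ 0.5043 -0.2164  0.1453] rot first [-0.001   0.0003  0.0086] then shift [-0.0017 -0.0062  0.0453] F [-0.2 -0.7 -0.2] open 11.8 ff 29.67375487089157 t 44.25
```

View pics/wrist10.png

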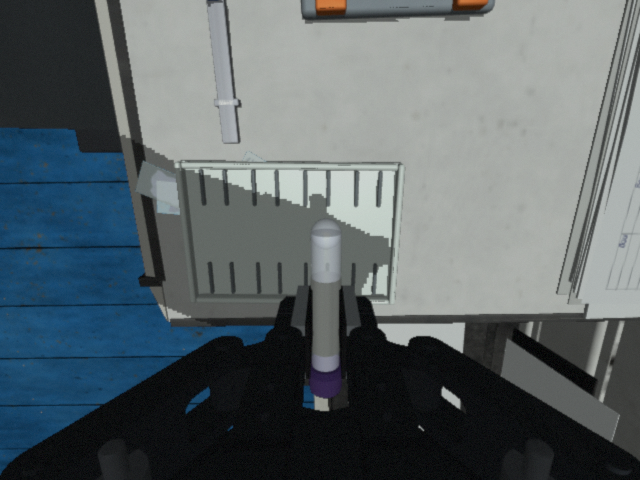

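The wrist view shows the tube held level between the fingers (325,310), over the tray lane at (317,190). The bar is still upright at (225,80). Now I'll lower it.

```bash
python3 -m jog '[{"x":-0.0026,"y":-0.0066,"z":0.02,"ax":0,"ay":0,"az":0.0086,"jaw":0.006},{"x":0,"y":0,"z":0.02,"ax":0,"ay":0,"az":0,"jaw":0.006},{"x":0,"y":0,"z":0.02,"ax":0,"ay":0,"az":0,"jaw":0.006},{"x":0,"y":0,"z":0.02,"ax":0,"ay":0,"az":0,"jaw":0.006},{"x":0,"y":0,"z":0.015,"ax":0,"ay":0,"az":0,"jaw":0.006},{"x":0,"y":0,"z":0.015,"ax":0,"ay":0,"az":0,"jaw":0.006},{"x":0,"y":0,"z":0.008,"ax":0,"ay":0,"az":0,"jaw":0.006},{"x":0,"y":0,"z":0.003,"ax":0,"ay":0,"az":0,"jaw":0.006},{"x":0,"y":0,"z":0,"ax":0,"ay":0,"az":0,"jaw":0.006}]'; python3 -c "
from h import *
go([.4975,-.219,.0208],-.025)"
```

```text
t: 45.38
eef_pos: [0.4977, -0.219, 0.0246]
ee_rot: [[0.027, 1.0, -0.001], [1.0, -0.027, -0.0], [-0.001, -0.001, -1.0]]
ft_force: [-0.2, 0.0, 0.7]
opening: 0.135
finger_force: 29.7
pos [ 0.4977 -0.219   0.0246] rot first [-0.0007  0.0005 -0.0019] then shift [ 0.     -0.0002  0.0038] F [-0.2  0.   0.7] open 11.5 ff 29.674743711948395 t 45.375
```

```bash
python3 -m jog '[{"x":0,"y":0,"z":0.002,"ax":0,"ay":0,"az":0,"jaw":0.006},{"x":0,"y":0,"z":0.001,"ax":0,"ay":0,"az":0,"jaw":0.006},{"x":0,"y":0,"z":0,"ax":0,"ay":0,"az":0,"jaw":0.006}]'; python3 -m jog '[{"x":0,"y":0,"z":0,"ax":0,"ay":0,"az":0,"jaw":0.014},{"x":0,"y":0,"z":0,"ax":0,"ay":0,"az":0,"jaw":0.018},{"x":0,"y":0,"z":0,"ax":0,"ay":0,"az":0,"jaw":0.02},{"x":0,"y":0,"z":-0.01,"ax":0,"ay":0,"az":0,"jaw":0.02},{"x":0,"y":0,"z":-0.02,"ax":0,"ay":0,"az":0,"jaw":0.02},{"x":0,"y":0,"z":-0.025,"ax":0,"ay":0,"az":0,"jaw":0.02},{"x":0,"y":0,"z":-0.025,"ax":0,"ay":0,"az":0,"jaw":0.02},{"x":0,"y":0,"z":-0.025,"ax":0,"ay":0,"az":0,"jaw":0.02},{"x":0,"y":0,"z":-0.025,"ax":0,"ay":0,"az":0,"jaw":0.02},{"x":0,"y":0,"z":0,"ax":0,"ay":0,"az":0,"jaw":0.02}]'; python3 -c "
from h import *
c=cam('top','top11.png'); W=cloud(c); X,Y,Z=W[...,0],W[...,1],W[...,2]
go([.5612,.1015,.16],.018)
go([.5612,.1015,.16],.018+np.pi/2)"
```

```text
t: 45.75
eef_pos: [0.4977, -0.219, 0.0217]
ee_rot: [[0.027, 1.0, -0.001], [1.0, -0.027, -0.001], [-0.001, -0.001, -1.0]]
ft_force: [-1.2, 0.5, 2.2]
opening: 0.134
finger_force: 30.0
t: 47.0
eef_pos: [0.4987, -0.2194, 0.1538]
ee_rot: [[0.027, 1.0, 0.002], [1.0, -0.027, -0.002], [-0.002, 0.002, -1.0]]
ft_force: [0.6, -0.9, 0.3]
opening: 0.235
finger_force: 0.0
pos [ 0.4981 -0.2192  0.1525] rot first [ 0.0008  0.0012 -0.045 ] then shift [ 0.3195  0.0688 -0.0075] F [-0.1  0.4  0.2] open 20.2 ff 0.0 t 47.05
pos [ 0.4981 -0.2192  0.1525] rot first [0.0015 0.0003 1.5258] then shift [ 0.0688 -0.3195 -0.0075] F [-0.1  0.4  0.2] open 20.2 ff 0.0 t 47.05
```

```bash
python3 -m jog '[{"x":0.0201,"y":0.0034,"z":0,"ax":0,"ay":0,"az":0,"jaw":0.026},{"x":0.0201,"y":0.0034,"z":0,"ax":0,"ay":0,"az":0,"jaw":0.026},{"x":0.0201,"y":0.0034,"z":0,"ax":0,"ay":0,"az":0,"jaw":0.026},{"x":0.0201,"y":0.0034,"z":0,"ax":0,"ay":0,"az":0,"jaw":0.026},{"x":0.0201,"y":0.0034,"z":0,"ax":0,"ay":0,"az":0,"jaw":0.026},{"x":0.0201,"y":0.0034,"z":0,"ax":0,"ay":0,"az":0,"jaw":0.026},{"x":0.0201,"y":0.0034,"z":0,"ax":0,"ay":0,"az":0,"jaw":0.026},{"x":0.0201,"y":0.0034,"z":0,"ax":0,"ay":0,"az":0,"jaw":0.026},{"x":0.0201,"y":0.0034,"z":0,"ax":0,"ay":0,"az":0,"jaw":0.026},{"x":0.0201,"y":0.0034,"z":0,"ax":0,"ay":0,"az":0,"jaw":0.026},{"x":0.0201,"y":0.0034,"z":0,"ax":0,"ay":0,"az":0,"jaw":0.026},{"x":0.0201,"y":0.0034,"z":0,"ax":0,"ay":0,"az":0,"jaw":0.026},{"x":0.0201,"y":0.0034,"z":0,"ax":0,"ay":0,"az":0,"jaw":0.026},{"x":0.0201,"y":0.0034,"z":0,"ax":0,"ay":0,"az":0,"jaw":0.026},{"x":0.0201,"y":0.0034,"z":0,"ax":0,"ay":0,"az":0,"jaw":0.026},{"x":0.0201,"y":0.0034,"z":0,"ax":0,"ay":0,"az":0,"jaw":0.026}]';  python3 -m jog '[{"x":0,"y":0,"z":0,"ax":0,"ay":0,"az":-0.1616,"jaw":0.026},{"x":0,"y":0,"z":0,"ax":0,"ay":0,"az":-0.1616,"jaw":0.026},{"x":0,"y":0,"z":0,"ax":0,"ay":0,"az":-0.1616,"jaw":0.026},{"x":0,"y":0,"z":0,"ax":0,"ay":0,"az":-0.1616,"jaw":0.026},{"x":0,"y":0,"z":0,"ax":0,"ay":0,"az":-0.1616,"jaw":0.026},{"x":0,"y":0,"z":0,"ax":0,"ay":0,"az":-0.1616,"jaw":0.026},{"x":0,"y":0,"z":0,"ax":0,"ay":0,"az":-0.1616,"jaw":0.026},{"x":0,"y":0,"z":0,"ax":0,"ay":0,"az":-0.1616,"jaw":0.026},{"x":0,"y":0,"z":0,"ax":0,"ay":0,"az":-0.1616,"jaw":0.026},{"x":0,"y":0,"z":0,"ax":0,"ay":0,"az":-0.1616,"jaw":0.026},{"x":0,"y":0,"z":0,"ax":0,"ay":0,"az":0,"jaw":0.026},{"x":0,"y":0,"z":0,"ax":0,"ay":0,"az":0,"jaw":0.026}]'; python3 -c "
from h import *
c=cam('top','top12.png')
a=c['pixels'][200:350,180:490,::-1];cv2.imwrite('pics/top12c.png',cv2.resize(a,(800,387),interpolation=cv2.INTER_CUBIC))
go([.5616,.1000,.06],.018+np.pi/2)"
```

```text
t: 49.05
eef_pos: [0.5609, 0.1024, 0.1512]
ee_rot: [[0.027, 1.0, -0.001], [1.0, -0.027, -0.0], [-0.0, -0.001, -1.0]]
ft_force: [-0.7, -0.4, -0.0]
opening: 0.308
finger_force: 0.0
t: 50.55
eef_pos: [0.5607, 0.1014, 0.1512]
ee_rot: [[-1.0, -0.015, -0.001], [-0.015, 1.0, -0.0], [0.001, -0.0, -1.0]]
ft_force: [-0.1, 0.8, 0.4]
opening: 0.311
finger_force: 0.0
pos [0.5607 0.1013 0.1512] rot first [-0.0003 -0.001  -0.0028] then shift [-0.0008 -0.0013  0.0912] F [0.9 0.4 0.7] open 25.9 ff 0.0 t 50.6
```

View pics/top12c.png

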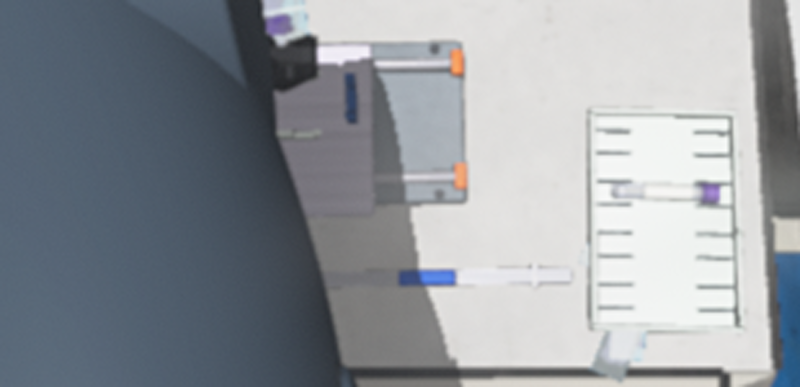

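The first tube lies flat in its lane at crop (667,192), cap to the right, with the tray unmoved and the bar standing at (427,278). Now the second tube.

```bash
python3 -m jog '[{"x":-0.0006,"y":-0.0013,"z":0.02,"ax":0,"ay":0,"az":-0.003,"jaw":0.026},{"x":0,"y":0,"z":0.02,"ax":0,"ay":0,"az":0,"jaw":0.026},{"x":0,"y":0,"z":0.02,"ax":0,"ay":0,"az":0,"jaw":0.026},{"x":0,"y":0,"z":0.018,"ax":0,"ay":0,"az":0,"jaw":0.026},{"x":0,"y":0,"z":0.012,"ax":0,"ay":0,"az":0,"jaw":0.026},{"x":0,"y":0,"z":0,"ax":0,"ay":0,"az":0,"jaw":0.02},{"x":0,"y":0,"z":0,"ax":0,"ay":0,"az":0,"jaw":0.012},{"x":0,"y":0,"z":0,"ax":0,"ay":0,"az":0,"jaw":0.006},{"x":0,"y":0,"z":0,"ax":0,"ay":0,"az":0,"jaw":0.006},{"x":0,"y":0,"z":0,"ax":0,"ay":0,"az":0,"jaw":0.006}]' 30; python3 -m jog '[{"x":0,"y":0,"z":-0.01,"ax":0,"ay":0,"az":0,"jaw":0.006},{"x":0,"y":0,"z":-0.015,"ax":0,"ay":0,"az":0,"jaw":0.006},{"x":0,"y":0,"z":-0.02,"ax":0,"ay":0,"az":0,"jaw":0.006},{"x":0,"y":0,"z":-0.02,"ax":0,"ay":0,"az":0,"jaw":0.006},{"x":0,"y":0,"z":-0.02,"ax":0,"ay":0,"az":0,"jaw":0.006},{"x":0,"y":0,"z":0,"ax":0,"ay":0,"az":0,"jaw":0.006}]'; python3 -c "
from h import *
go([.4175,-.217,.146],.018+np.pi/2)"
```

```text
t: 51.85
eef_pos: [0.5613, 0.0993, 0.0618]
ee_rot: [[-1.0, -0.021, -0.001], [-0.021, 1.0, -0.001], [0.001, -0.001, -1.0]]
ft_force: [-0.6, -4.4, -0.4]
opening: 0.133
finger_force: 29.9
t: 52.6
eef_pos: [0.5625, 0.1002, 0.1487]
ee_rot: [[-1.0, -0.021, 0.003], [-0.021, 1.0, 0.001], [-0.003, 0.001, -1.0]]
ft_force: [0.6, -0.1, -0.9]
opening: 0.135
finger_force: 30.0
pos [0.5625 0.1002 0.1487] rot first [0.0005 0.0029 0.0033] then shift [ 0.1507 -0.3145  0.0027] F [ 0.6 -0.1 -0.9] open 11.5 ff 29.958749413490295 t 52.6
```

```bash
python3 -m jog '[{"x":0.0105,"y":-0.021,"z":0,"ax":0,"ay":0,"az":0,"jaw":0.006},{"x":0.01,"y":-0.021,"z":0,"ax":0,"ay":0,"az":0,"jaw":0.006},{"x":0.01,"y":-0.021,"z":0,"ax":0,"ay":0,"az":0,"jaw":0.006},{"x":0.01,"y":-0.021,"z":0,"ax":0,"ay":0,"az":0,"jaw":0.006},{"x":0.01,"y":-0.021,"z":0,"ax":0,"ay":0,"az":0,"jaw":0.006},{"x":0.01,"y":-0.021,"z":0,"ax":0,"ay":0,"az":0,"jaw":0.006},{"x":0.01,"y":-0.021,"z":0,"ax":0,"ay":0,"az":0,"jaw":0.006},{"x":0.01,"y":-0.021,"z":0,"ax":0,"ay":0,"az":0,"jaw":0.006},{"x":0.01,"y":-0.021,"z":0,"ax":0,"ay":0,"az":0,"jaw":0.006},{"x":0.01,"y":-0.021,"z":0,"ax":0,"ay":0,"az":0,"jaw":0.006},{"x":0.01,"y":-0.021,"z":0,"ax":0,"ay":0,"az":0,"jaw":0.006},{"x":0.01,"y":-0.021,"z":0,"ax":0,"ay":0,"az":0,"jaw":0.006},{"x":0.01,"y":-0.021,"z":0,"ax":0,"ay":0,"az":0,"jaw":0.006},{"x":0.01,"y":-0.021,"z":0,"ax":0,"ay":0,"az":0,"jaw":0.006},{"x":0.01,"y":-0.021,"z":0,"ax":0,"ay":0,"az":0,"jaw":0.006}]';  python3 -m jog '[{"x":0,"y":0,"z":0,"ax":0,"ay":0,"az":0.1617,"jaw":0.006},{"x":0,"y":0,"z":0,"ax":0,"ay":0,"az":0.1617,"jaw":0.006},{"x":0,"y":0,"z":0,"ax":0,"ay":0,"az":0.1617,"jaw":0.006},{"x":0,"y":0,"z":0,"ax":0,"ay":0,"az":0.1617,"jaw":0.006},{"x":0,"y":0,"z":0,"ax":0,"ay":0,"az":0.1617,"jaw":0.006},{"x":0,"y":0,"z":0,"ax":0,"ay":0,"az":0.1617,"jaw":0.006},{"x":0,"y":0,"z":0,"ax":0,"ay":0,"az":0.1617,"jaw":0.006},{"x":0,"y":0,"z":0,"ax":0,"ay":0,"az":0.1617,"jaw":0.006},{"x":0,"y":0,"z":0,"ax":0,"ay":0,"az":0.1617,"jaw":0.006},{"x":0,"y":0,"z":0,"ax":0,"ay":0,"az":0.1617,"jaw":0.006},{"x":0,"y":0,"z":0,"ax":0,"ay":0,"az":0,"jaw":0.006},{"x":0,"y":0,"z":0,"ax":0,"ay":0,"az":0,"jaw":0.006}]'; sed -i 's/^go.*/go([.4175,-.217,.0225],-.025)/;s/10.png/13.png/' tr.py; python3 tr.py
```

```text
t: 54.48
eef_pos: [0.4165, -0.2193, 0.1464]
ee_rot: [[-1.0, -0.021, -0.001], [-0.021, 1.0, -0.0], [0.001, -0.0, -1.0]]
ft_force: [1.5, -0.2, -0.1]
opening: 0.136
finger_force: 30.0
t: 55.98
eef_pos: [0.4173, -0.2185, 0.1465]
ee_rot: [[0.022, 1.0, -0.001], [1.0, -0.022, -0.0], [-0.0, -0.001, -1.0]]
ft_force: [0.5, 0.2, -0.4]
opening: 0.133
finger_force: 30.0
scene ((476.5954284667969, -218.34011840820312), (121.62474822998047, 173.9001922607422), 88.87435913085938) 1193
top ((477.94580078125, -217.51817321777344), (116.49043273925781, 172.07310485839844), 88.48663330078125) 915
wrist ((476.30828857421875, -219.81216430664062), (116.04715728759766, 171.81195068359375), 88.39513397216797) 6428
pos [ 0.4174 -0.2184  0.1465] rot first [-0.001   0.0004  0.0019] then shift [0.0014 0.     0.124 ] F [-0.3  0.4 -0.5] open 11.3 ff 29.95934396982193 t 56.125
```

View pics/wrist13.png

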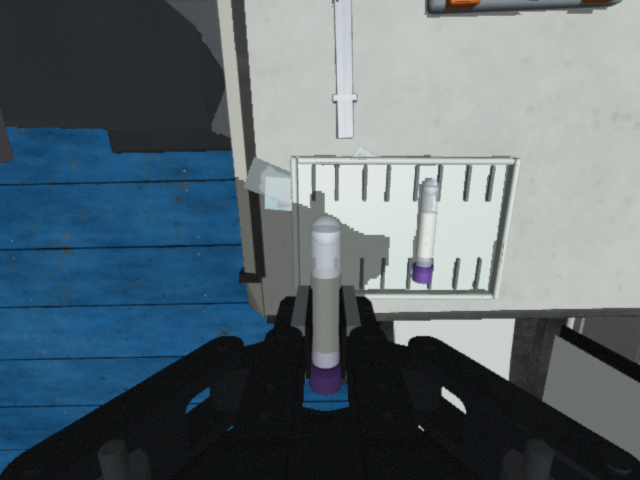

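The tube is held straight at (325,300) and the other lies in its lane at (425,230). I'll use the next inner lane (tray x −20), where the fingers have more room from the wall.

```bash
python3 -m jog '[{"x":0,"y":0.02,"z":0.0,"ax":0,"ay":0,"az":0.002,"jaw":0.006},{"x":0,"y":0.02,"z":0.02,"ax":0,"ay":0,"az":0,"jaw":0.006},{"x":0,"y":0,"z":0.02,"ax":0,"ay":0,"az":0,"jaw":0.006},{"x":0,"y":0,"z":0.02,"ax":0,"ay":0,"az":0,"jaw":0.006},{"x":0,"y":0,"z":0.02,"ax":0,"ay":0,"az":0,"jaw":0.006},{"x":0,"y":0,"z":0.02,"ax":0,"ay":0,"az":0,"jaw":0.006},{"x":0,"y":0,"z":0.014,"ax":0,"ay":0,"az":0,"jaw":0.006},{"x":0,"y":0,"z":0.006,"ax":0,"ay":0,"az":0,"jaw":0.006},{"x":0,"y":0,"z":0.002,"ax":0,"ay":0,"az":0,"jaw":0.006},{"x":0,"y":0,"z":0,"ax":0,"ay":0,"az":0,"jaw":0.006}]'; python3 -c "
from h import *
go([.4575,-.218,.022],-.025)"
```

```text
t: 57.38
eef_pos: [0.4577, -0.2195, 0.0249]
ee_rot: [[0.027, 1.0, -0.0], [1.0, -0.027, -0.001], [-0.001, -0.0, -1.0]]
ft_force: [-0.5, 0.9, 0.2]
opening: 0.135
finger_force: 30.0
pos [ 0.4577 -0.2195  0.0249] rot first [-0.0004  0.0007 -0.0018] then shift [ 0.0015 -0.0002  0.0029] F [-0.5  0.9  0.2] open 11.5 ff 29.96317684650421 t 57.375
```

```bash
python3 -m jog '[{"x":0,"y":0,"z":0.002,"ax":0,"ay":0,"az":0,"jaw":0.006},{"x":0,"y":0,"z":0.0008,"ax":0,"ay":0,"az":0,"jaw":0.006},{"x":0,"y":0,"z":0,"ax":0,"ay":0,"az":0,"jaw":0.006}]'; python3 -m jog '[{"x":0,"y":0,"z":0,"ax":0,"ay":0,"az":0,"jaw":0.014},{"x":0,"y":0,"z":0,"ax":0,"ay":0,"az":0,"jaw":0.018},{"x":0,"y":0,"z":0,"ax":0,"ay":0,"az":0,"jaw":0.02},{"x":0,"y":0,"z":-0.01,"ax":0,"ay":0,"az":0,"jaw":0.02},{"x":0,"y":0,"z":-0.02,"ax":0,"ay":0,"az":0,"jaw":0.02},{"x":0,"y":0,"z":-0.025,"ax":0,"ay":0,"az":0,"jaw":0.02},{"x":0,"y":0,"z":-0.025,"ax":0,"ay":0,"az":0,"jaw":0.02},{"x":0.023,"y":-0.0025,"z":-0.025,"ax":0,"ay":0,"az":-0.014,"jaw":0.026},{"x":0.023,"y":-0.0025,"z":-0.01,"ax":0,"ay":0,"az":-0.014,"jaw":0.03},{"x":0.023,"y":-0.0025,"z":0,"ax":0,"ay":0,"az":-0.016,"jaw":0.03},{"x":0.023,"y":-0.0025,"z":0,"ax":0,"ay":0,"az":0,"jaw":0.03},{"x":0.023,"y":-0.0025,"z":0,"ax":0,"ay":0,"az":0,"jaw":0.03},{"x":0.023,"y":-0.0025,"z":0,"ax":0,"ay":0,"az":0,"jaw":0.03},{"x":0.023,"y":-0.0025,"z":0,"ax":0,"ay":0,"az":0,"jaw":0.03},{"x":0.023,"y":-0.0025,"z":0,"ax":0,"ay":0,"az":0,"jaw":0.03},{"x":0,"y":0,"z":0,"ax":0,"ay":0,"az":0,"jaw":0.03},{"x":0,"y":0,"z":0,"ax":0,"ay":0,"az":0,"jaw":0.03}]'
cat > g.py <<'E'
from h import *
c=cam("wrist","wrist14.png"); W=cloud(c); hsv=cv2.cvtColor(c["pixels"],cv2.COLOR_RGB2HSV).astype(int); X,Y,Z=W[...,0],W[...,1],W[...,2]; H,S=hsv[...,0],hsv[...,1]
m=(H>100)&(H<130)&(S>120)&(abs(X-.432)<.03)&(abs(Y+.03)<.06)&(Z>.024)&(Z<.035); print("bargrip",m.sum(),np.nanmedian(W[m],0),np.nanpercentile(W[m],3,0),np.nanpercentile(W[m],97,0))
go([.4318,-.0318,.0185],.017)
c=cam("top","top14.png"); a=c['pixels'][200:350,180:490,::-1];cv2.imwrite('pics/top14c.png',cv2.resize(a,(800,387),interpolation=cv2.INTER_CUBIC))
E
python3 g.py
```

```text
t: 57.75
eef_pos: [0.4576, -0.2195, 0.0219]
ee_rot: [[0.027, 1.0, -0.001], [1.0, -0.027, -0.001], [-0.001, -0.001, -1.0]]
ft_force: [-0.6, 0.3, 4.5]
opening: 0.132
finger_force: 30.4
t: 59.88
eef_pos: [0.4366, -0.0358, 0.1371]
ee_rot: [[-0.017, 1.0, -0.0], [1.0, 0.017, -0.001], [-0.001, -0.0, -1.0]]
ft_force: [0.9, -0.6, 0.1]
opening: 0.354
finger_force: 0.0
bargrip 860 [ 0.4316 -0.0322  0.0291] [ 0.4266 -0.0531  0.0272] [ 0.4367 -0.0132  0.0304]
pos [ 0.4366 -0.036   0.1369] rot first [-0.0006  0.0005 -0.0002] then shift [ 0.0043 -0.0047  0.1184] F [ 0.  -0.1  0.5] open 30.2 ff 0.0 t 59.925
```

View pics/top14c.png

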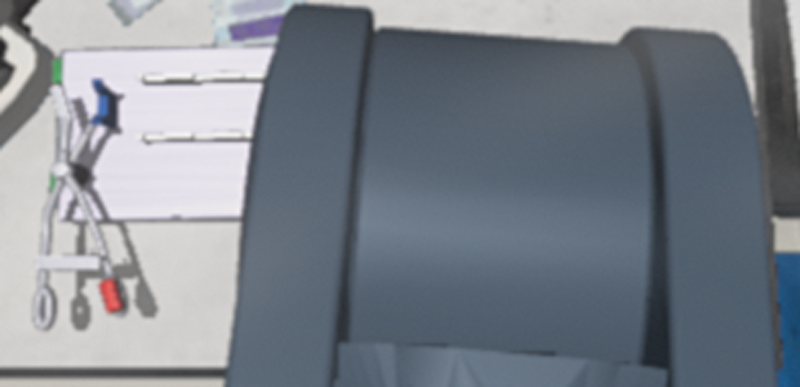

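The arm hides the tray in this view. The clamp is open and the carriage is at the green end. Now I'll pick up the bar.

```bash
python3 -m jog '[{"x":0.004,"y":-0.0048,"z":0.0175,"ax":0,"ay":0,"az":0,"jaw":0.03},{"x":0,"y":0,"z":0.02,"ax":0,"ay":0,"az":0,"jaw":0.03},{"x":0,"y":0,"z":0.02,"ax":0,"ay":0,"az":0,"jaw":0.03},{"x":0,"y":0,"z":0.02,"ax":0,"ay":0,"az":0,"jaw":0.03},{"x":0,"y":0,"z":0.02,"ax":0,"ay":0,"az":0,"jaw":0.03},{"x":0,"y":0,"z":0.02,"ax":0,"ay":0,"az":0,"jaw":0.03},{"x":0,"y":0,"z":0,"ax":0,"ay":0,"az":0,"jaw":0.03},{"x":0,"y":0,"z":0,"ax":0,"ay":0,"az":0,"jaw":0.02},{"x":0,"y":0,"z":0,"ax":0,"ay":0,"az":0,"jaw":0.01},{"x":0,"y":0,"z":0,"ax":0,"ay":0,"az":0,"jaw":0.006},{"x":0,"y":0,"z":0,"ax":0,"ay":0,"az":0,"jaw":0.006},{"x":0,"y":0,"z":0,"ax":0,"ay":0,"az":0,"jaw":0.006}]' 60; python3 -m jog '[{"x":0,"y":0,"z":-0.01,"ax":0,"ay":0,"az":0,"jaw":0.006},{"x":0,"y":0,"z":-0.02,"ax":0,"ay":0,"az":0,"jaw":0.006},{"x":0,"y":0,"z":-0.02,"ax":0,"ay":0,"az":0,"jaw":0.006},{"x":0,"y":0,"z":-0.02,"ax":0,"ay":0,"az":0,"jaw":0.006},{"x":0,"y":0,"z":-0.025,"ax":0,"ay":0,"az":0,"jaw":0.006},{"x":0,"y":0,"z":-0.025,"ax":0,"ay":0,"az":0,"jaw":0.006},{"x":0,"y":0,"z":0,"ax":0,"ay":0,"az":0,"jaw":0.006}]'; python3 -c "
from h import *
go([.5618,.1193,.14],.017)"
```

```text
t: 61.48
eef_pos: [0.4321, -0.0319, 0.0201]
ee_rot: [[-0.017, 1.0, 0.0], [1.0, 0.017, -0.001], [-0.001, 0.0, -1.0]]
ft_force: [-1.5, -1.1, 5.8]
opening: 0.13
finger_force: 58.9
t: 62.35
eef_pos: [0.4328, -0.0317, 0.1414]
ee_rot: [[-0.017, 1.0, 0.003], [1.0, 0.017, -0.001], [-0.001, 0.003, -1.0]]
ft_force: [0.3, 0.8, -1.3]
opening: 0.127
finger_force: 58.6
pos [ 0.4328 -0.0317  0.1414] rot first [0.0029 0.0006 0.0001] then shift [0.1488 0.1315 0.0014] F [ 0.3  0.8 -1.3] open 10.8 ff 58.55769722635159 t 62.35
```

```bash
python3 -m jog '[{"x":0.0186,"y":0.0163,"z":0,"ax":0,"ay":0,"az":0,"jaw":0.006},{"x":0.0186,"y":0.0163,"z":0,"ax":0,"ay":0,"az":0,"jaw":0.006},{"x":0.0186,"y":0.0163,"z":0,"ax":0,"ay":0,"az":0,"jaw":0.006},{"x":0.0186,"y":0.0163,"z":0,"ax":0,"ay":0,"az":0,"jaw":0.006},{"x":0.0186,"y":0.0163,"z":0,"ax":0,"ay":0,"az":0,"jaw":0.006},{"x":0.0186,"y":0.0163,"z":0,"ax":0,"ay":0,"az":0,"jaw":0.006},{"x":0.0186,"y":0.0163,"z":0,"ax":0,"ay":0,"az":0,"jaw":0.006},{"x":0.0186,"y":0.0163,"z":0,"ax":0,"ay":0,"az":0,"jaw":0.006},{"x":0,"y":0,"z":0.015,"ax":0,"ay":0,"az":0,"jaw":0.006},{"x":0,"y":0,"z":0.015,"ax":0,"ay":0,"az":0,"jaw":0.006},{"x":0,"y":0,"z":0,"ax":0,"ay":0,"az":0,"jaw":0.006},{"x":0,"y":0,"z":0,"ax":0,"ay":0,"az":0,"jaw":0.006}]'
cat > s.py <<'E'
from h import *
import warnings; warnings.filterwarnings("ignore")
for n in ("wrist","scene"):
    c=cam(n,n+"15.png"); W=cloud(c); hsv=cv2.cvtColor(c["pixels"],cv2.COLOR_RGB2HSV).astype(int)
    X,Y,Z=W[...,0],W[...,1],W[...,2]; H,S=hsv[...,0],hsv[...,1]
    b=(H>95)&(H<130)&(S>90)&(Z>.065)&(Z<.084)&(abs(X-.56)<.03)
    s=(S<60)&(abs(X-.56)<.03)&(Z>.088)&(Z<.11)
    for nm,m in (("brk+",b&(abs(Y-.213)<.012)),("brk-",b&(abs(Y-.025)<.012)),("bar+",s&(Y>.17)&(Y<.25)),("bar-",s&(Y<.06)&(Y>-.01))):
        print(n,nm,m.sum(),np.nanmedian(W[m],0),np.nanpercentile(W[m],2,0),np.nanpercentile(W[m],98,0))
go([.5616,.1193,.0798],.017)
E
python3 s.py
```

```text
t: 63.85
eef_pos: [0.5592, 0.119, 0.1092]
ee_rot: [[-0.017, 1.0, -0.001], [1.0, 0.017, -0.0], [-0.0, -0.001, -1.0]]
ft_force: [1.0, 0.4, -0.7]
opening: 0.128
finger_force: 58.6
wrist brk+ 743 [0.5696 0.2102 0.0763] [0.5435 0.2064 0.0669] [0.5771 0.2139 0.0794]
wrist brk- 0 [nan nan nan] [nan nan nan] [nan nan nan]
wrist bar+ 5214 [0.5575 0.202  0.0963] [0.5515 0.1715 0.0949] [0.5639 0.2283 0.0976]
wrist bar- 22 [0.5589 0.0597 0.0961] [0.5542 0.0591 0.0952] [0.5635 0.06   0.0967]
scene brk+ 45 [0.5485 0.2123 0.0699] [0.5444 0.2081 0.0652] [0.573  0.2161 0.0799]
scene brk- 41 [0.5517 0.0257 0.0694] [0.5473 0.0193 0.0659] [0.5753 0.029  0.081 ]
scene bar+ 312 [0.5555 0.2031 0.0976] [0.5508 0.1716 0.091 ] [0.5652 0.2307 0.1007]
scene bar- 200 [0.5582 0.0338 0.0979] [0.5527 0.0063 0.0906] [0.5684 0.0587 0.1006]
pos [0.5596 0.1192 0.1095] rot first [-0.0001  0.0002 -0.0003] then shift [0.0001 0.002  0.0297] F [-0.  -0.5  0.7] open 11.1 ff 58.62572135520168 t 63.95
```

View pics/wrist15.png

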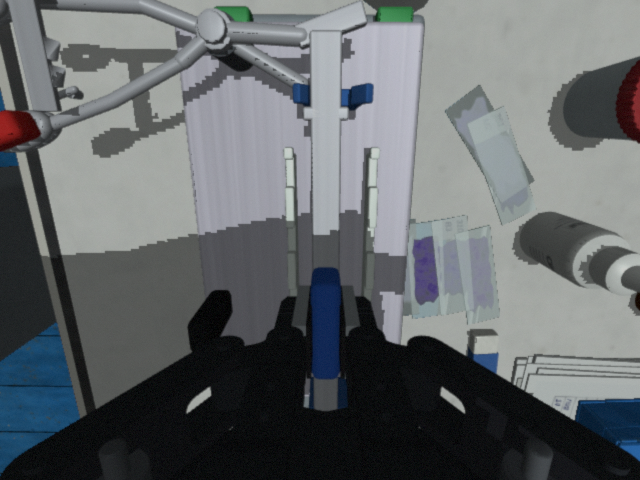

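The bar is aligned with the +y bracket (333,97), 2 mm short in x, and the jaw is clear. I'll shift and lower it.

```bash
python3 -m jog '[{"x":0,"y":0.0022,"z":0,"ax":0,"ay":0,"az":0,"jaw":0.006},{"x":0,"y":0,"z":0.008,"ax":0,"ay":0,"az":0,"jaw":0.006},{"x":0,"y":0,"z":0.008,"ax":0,"ay":0,"az":0,"jaw":0.006},{"x":0,"y":0,"z":0.006,"ax":0,"ay":0,"az":0,"jaw":0.006},{"x":0,"y":0,"z":0.004,"ax":0,"ay":0,"az":0,"jaw":0.006},{"x":0,"y":0,"z":0.002,"ax":0,"ay":0,"az":0,"jaw":0.006},{"x":0,"y":0,"z":0,"ax":0,"ay":0,"az":0,"jaw":0.006}]'; python3 -m jog '[{"x":0,"y":0,"z":0.001,"ax":0,"ay":0,"az":0,"jaw":0.006},{"x":0,"y":0,"z":0,"ax":0,"ay":0,"az":0,"jaw":0.006}]'
```

```text
t: 64.82
eef_pos: [0.5615, 0.1194, 0.0809]
ee_rot: [[-0.017, 1.0, -0.001], [1.0, 0.017, -0.0], [-0.0, -0.001, -1.0]]
ft_force: [0.8, -0.1, -0.4]
opening: 0.124
finger_force: 58.6
t: 65.08
eef_pos: [0.5617, 0.1194, 0.0801]
ee_rot: [[-0.017, 1.0, -0.001], [1.0, 0.017, -0.0], [-0.0, -0.001, -1.0]]
ft_force: [0.2, -0.1, 0.3]
opening: 0.129
finger_force: 58.7
```

```bash
python3 -m jog '[{"x":0,"y":0,"z":0.0007,"ax":0,"ay":0,"az":0,"jaw":0.006},{"x":0,"y":0,"z":0,"ax":0,"ay":0,"az":0,"jaw":0.006},{"x":0,"y":0,"z":0,"ax":0,"ay":0,"az":0,"jaw":0.016},{"x":0,"y":0,"z":0,"ax":0,"ay":0,"az":0,"jaw":0.025},{"x":0,"y":0,"z":0,"ax":0,"ay":0,"az":0,"jaw":0.03},{"x":0,"y":0,"z":-0.01,"ax":0,"ay":0,"az":0,"jaw":0.03},{"x":0,"y":0,"z":-0.02,"ax":0,"ay":0,"az":0,"jaw":0.03},{"x":0,"y":0,"z":-0.025,"ax":0,"ay":0,"az":0,"jaw":0.03},{"x":0,"y":0,"z":-0.025,"ax":0,"ay":0,"az":0,"jaw":0.03},{"x":0,"y":0,"z":-0.025,"ax":0,"ay":0,"az":0,"jaw":0.03},{"x":0,"y":-0.02,"z":-0.02,"ax":0,"ay":0,"az":0,"jaw":0.03},{"x":-0.01,"y":-0.025,"z":-0.01,"ax":0,"ay":0,"az":0,"jaw":0.03},{"x":-0.01,"y":-0.025,"z":0,"ax":0,"ay":0,"az":0,"jaw":0.03},{"x":-0.01,"y":-0.025,"z":0,"ax":0,"ay":0,"az":0,"jaw":0.03},{"x":-0.01,"y":-0.025,"z":0,"ax":0,"ay":0,"az":0,"jaw":0.03},{"x":-0.01,"y":-0.025,"z":0,"ax":0,"ay":0,"az":0,"jaw":0.03},{"x":-0.01,"y":-0.025,"z":0,"ax":0,"ay":0,"az":0,"jaw":0.03},{"x":-0.01,"y":-0.025,"z":0,"ax":0,"ay":0,"az":0,"jaw":0.03},{"x":0,"y":0,"z":0,"ax":0,"ay":0,"az":0,"jaw":0.03}]'; sed -i 's/15.png/16.png/g' s.py
cat > f.py <<'E'
from h import *
ims=[]
c=cam("scene"); a=c['pixels'][190:390,160:500,::-1]; ims.append(cv2.resize(a,(680,400),interpolation=cv2.INTER_CUBIC))
W=cloud(c); hsv=cv2.cvtColor(c["pixels"],cv2.COLOR_RGB2HSV).astype(int); X,Y,Z=W[...,0],W[...,1],W[...,2]; H,S=hsv[...,0],hsv[...,1]
for n in ("scene","wrist"):
    if n=="wrist":
        c=cam(n); W=cloud(c); hsv=cv2.cvtColor(c["pixels"],cv2.COLOR_RGB2HSV).astype(int); X,Y,Z=W[...,0],W[...,1],W[...,2]; H,S,V=hsv[...,0],hsv[...,1],hsv[...,2]
        ims.append(cv2.resize(np.ascontiguousarray(c['pixels'][:,:,::-1]),(267,200)))
    m=(H>100)&(H<130)&(S>120)&(Z>.083)&(Z<.1)&(abs(X-.56)<.03)&(abs(Y-.12)<.05); print(n,"grip",m.sum(),np.nanmedian(W[m],0),np.nanpercentile(W[m],97,0))
    m=(S<60)&(abs(X-.561)<.015)&(Z>.062)&(Z<.078)&(Y>.005)&(Y<.235)
    for lo,hi in((.005,.05),(.05,.09),(.15,.19),(.19,.235)):
        k=m&(Y>lo)&(Y<hi); print("  bar",lo,k.sum(),np.nanmedian(W[k],0) if k.any() else "")
cv2.imwrite("pics/f16.png",np.vstack([ims[0],np.hstack([ims[1],np.zeros((200,413,3),np.uint8)])]))
E
python3 f.py
```

```text
t: 67.45
eef_pos: [0.3671, 0.0458, 0.2153]
ee_rot: [[-0.016, 1.0, 0.0], [1.0, 0.016, -0.0], [-0.0, 0.0, -1.0]]
ft_force: [0.7, 0.2, -0.1]
opening: 0.352
finger_force: 0.0
scene grip 161 [0.5586 0.1218 0.0896] [0.566  0.1397 0.0928]
  bar 0.005 136 [0.562  0.0314 0.0689]
  bar 0.05 147 [0.5599 0.0704 0.0686]
  bar 0.15 174 [0.5585 0.1697 0.0684]
  bar 0.19 171 [0.5587 0.2117 0.069 ]
wrist grip 1255 [0.5585 0.1176 0.0887] [0.5655 0.1371 0.0905]
  bar 0.005 872 [0.5615 0.0304 0.0672]
  bar 0.05 891 [0.5602 0.0707 0.0671]
  bar 0.15 1239 [0.5587 0.1705 0.0671]
  bar 0.19 854 [0.5587 0.2012 0.0671]
```

View pics/f16.png

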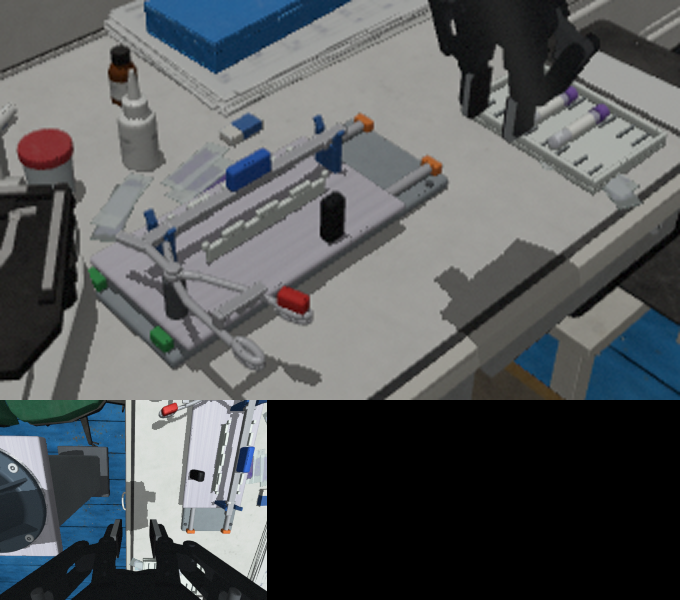

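The final view shows the bar level in its brackets (top at 67 mm, same as at the start), the clamp open and the carriage at the green end. Both tubes are in the tray and the bystanders stand untouched. Handing in.

```bash
python3 -c "
from h import *
print(ticket.finish_job())"
```

```text
the job is handed in; nothing more can be done
None
```

I handed the job in at about 68 s of the 208 s allowed: the tubes were shaken twice with the clamp shut, both tubes present now lie flat in the tray, the bar is back in its brackets, the clamp is open and the carriage is at the green end (no verdict was returned).

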